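# Pack the drained spice jars back into their round tin

## Robot

A 7-joint arm with a two-finger parallel gripper is mounted at the origin on a cart in front of the work surface, level with it; the furniture and walls round the work are solid. World frame = base frame: x ahead of the robot, y to its left, z up, the work surface at z = 0. Lengths are in m, angles in rad, forces in N, time in s.
With the tool pointing down it reaches from about 0.4 to 0.9 m from the base axis. Payload 5.5 kg.
Tool frame: the origin (TCP) lies at the very end of the fingers, on their centre line; the grasp point (between the pads) lies 19 mm behind it (env.grasp_offset is the distance from the TCP to the grasp point, in m); x points along the fingers, y is the direction in which the jaws open and shut, and the axes are right-handed (so a half turn about x gives the same grasp; the last joint's range is limited). The gripper opens to 85 mm and grips with 20 to 120 N. Pads are 22 mm wide; open, the fingers measure 114 mm over their backs; the gripper's body (76 mm by 85 mm) begins 54 mm behind the grasp point. The pads swing forward as they close: fully open they stand 13 mm farther back than shut.
Start: joints at [1.374, 0.501, -0.427, 1.55, 0.221, 1.138, -0.21], TCP at [0.288, -0.582, 0.201] pointing down, gripper open.
Joint ranges: [-2.88, 2.88], [-0.31, 2.03], [-1.54, 1.56], [0.2, 2.42], [-1.41, 4.55], [0.19, 2.02], [-2.57, 2.57]. Speed limits (rad/s): [2.57, 2.57, 3.14, 3.14, 3.14, 3.14, 3.14].

## Interface

Orientations are given as a unit quaternion [x, y, z, w].
In Python, from rig import env gives the robot as it stands.
- The arm moves only by the tool play_rows, never from a script. Its argument "rows" is text: rows parted by semicolons, each of 7 numbers parted by spaces: the closure, from -1 (fully open) to 1 (shut), so that 0 is half open, then the shift along the world's x, y, z in cm, then the turn, a rotation vector about the world's x, y, z in degrees. A call has 1 to 20 rows; each row is the pose to reach, as a shift and turn from the pose commanded when the call began; what a row does not reach only later rows make up. A row lasts 1/10 s, in which the tool goes at most 50 mm and 8.59 degrees, less where a joint would pass 70% of its speed; a pose out of reach is approached as far as the arm can. A call with a gripper value outside its range is refused whole. The fingers move at their own pace and stop on an object; the grip force is fixed at half the most. Time passes only in rows, so rows that repeat a pose let the fingers close. It gives the time, the measured TCP pose, the force and the opening at its end, in the units of the state.
- env.get_obs(): the state, without advancing time (a new reading comes with each control period).
- env.get_image(name): name is "scene" or "top" or "wrist"; returns the picture (400x640x3 uint8, red, green, blue); there is no depth.
- env.camera_model(name): a dict with "fov_y" (degrees; the focal length in pixels is half the picture's height over the tangent of half this angle, whatever the lens; pixels are square), "cx", "cy" (the principal point, pixels), "rvec" (rotation vector, rad) and "tvec" (3), from world to camera coordinates, as OpenCV has them. Camera axes: x right, y down, z forward; pixel columns grow to the right and rows downward; lengths in m; the calibration is good to about 2 mm. A picture is of the moment at which its call begins: read the wrist's pose just before it. camera_model takes no time and is no camera call; for the wrist camera it gives the pose at the moment of the call.
- env.close_job(): hands the job in, once; it reports no verdict.
The state is a dict: "t": time; "qpos": joint angles; "joint_velocities": joint speeds; "effort": joint torques, N m; "position": TCP position; "ee_rot": TCP orientation; "ft_force": force on the tool from outside, world axes, zero at the start; "ft_torque": the same for the moment, N m; "gripper_width": finger opening in m.
Only numpy, scipy, OpenCV 4.12 (cv2) and the standard library are available. Lean on these libraries where they do the work, as an engineer would, in place of code of your own. Each camera call takes 0.05 s, during which the arm holds its last target.

## Task

Take the three blue-banded spice jars out of the sloping drying rack by their knobs and stand them in the round tin with the other four, so that all seven stand upright, side by side on its floor, one in the middle and six round it. Set each jar down without dropping or toppling it, leave the four packed jars in the tin, and do not shove the other things on the worktop about.

Things in the scene. Friction and masses are not known exactly. Their poses are not given: they have to be found in the camera images.
- round_tin: Open round green tin, fixed. Origin: centre of its underside, z up. Outside 142 mm across at the rim (46 mm high), inside 130 mm, walls straight; plain flat floor 6 mm above the origin, just room for seven jars. At the start four jars stand in it: one in the middle, three side by side at about 60 degree steps near the wall; the free arc for three more may face any way.
- rack: Wooden rack, fixed, 238 mm wide. Origin on the worktop, z up, y along the jars, front -x. Three loose bores 43 mm wide, 40 mm deep at y = +68, 0, -68 mm lean 30 degrees from vertical: axis up and forward, (-0.5, 0, 0.866) in the rack's frame. Floor centre of a bore: x = -6, z = 30 mm; mouth: x = -26, z = 65 mm. The sloping face stands square to the bores.
- jar_1: White jar with a blue band, 40 mm across, foot chamfered; origin: centre of its underside, z along its axis to the knob. Pale wooden lid (39 mm across) from 61 to 69 mm, then a straight round knob 15 mm across from 69 to 99 mm, the place to grip; 0.1 to 0.2 kg, one rigid piece. At the start it leans in the rack's bore at y = +68 mm.
- jar_2: White jar with a blue band, 40 mm across, foot chamfered; origin: centre of its underside, z along its axis to the knob. Pale wooden lid (39 mm across) from 61 to 69 mm, then a straight round knob 15 mm across from 69 to 99 mm, the place to grip; 0.1 to 0.2 kg, one rigid piece. At the start it leans in the rack's bore at y = 0.
- jar_3: White jar with a blue band, 40 mm across, foot chamfered; origin: centre of its underside, z along its axis to the knob. Pale wooden lid (39 mm across) from 61 to 69 mm, then a straight round knob 15 mm across from 69 to 99 mm, the place to grip; 0.1 to 0.2 kg, one rigid piece. At the start it leans in the rack's bore at y = -68 mm.
- jar_4: White jar with a red-brown band, 40 mm across, foot chamfered; origin: centre of its underside, z along its axis to the knob. Pale wooden lid (39 mm across) from 61 to 69 mm, then a straight round knob 15 mm across from 69 to 99 mm, the place to grip; 0.1 to 0.2 kg, one rigid piece. At the start it stands in the middle of the tin.
- jar_5: White jar with a yellow band, 40 mm across, foot chamfered; origin: centre of its underside, z along its axis to the knob. Pale wooden lid (39 mm across) from 61 to 69 mm, then a straight round knob 15 mm across from 69 to 99 mm, the place to grip; 0.1 to 0.2 kg, one rigid piece. At the start it stands in the ring, against the tin's wall.
- jar_6: White jar with a green band, 40 mm across, foot chamfered; origin: centre of its underside, z along its axis to the knob. Pale wooden lid (39 mm across) from 61 to 69 mm, then a straight round knob 15 mm across from 69 to 99 mm, the place to grip; 0.1 to 0.2 kg, one rigid piece. At the start it stands in the ring, against the tin's wall.
- jar_7: White jar with a grey band, 40 mm across, foot chamfered; origin: centre of its underside, z along its axis to the knob. Pale wooden lid (39 mm across) from 61 to 69 mm, then a straight round knob 15 mm across from 69 to 99 mm, the place to grip; 0.1 to 0.2 kg, one rigid piece. At the start it stands in the ring, against the tin's wall.
- spice_a: Bystander: round spice jar with a dark cap, 41 mm across, 105 mm tall, loose, behind the work; origin centre of its underside.
- spice_b: Bystander: round spice jar with a dark cap, 44 mm across, 105 mm tall, loose, behind the work; origin centre of its underside.
- candle: Bystander: candle in a clear glass, 76 mm across, 90 mm tall, loose, behind the work; origin centre of its underside.
There are look-alikes about, which are no part of the job. Several things have the shape of the round_tin; the one meant has the colours described above.

How it is judged:
By the outcome, as a careful person would: the job done as asked, in the order asked, and still so for the second after the job is handed in, with the robot touching nothing.
It also fails if it takes over 72 s, if anything falls off the work surface, if the arm or the gripper's body presses on something with over 40 N, if the wrist force passes 120 N, or if a joint passes its speed limit or range.

## Working session

There is one attempt and no reset: what is moved stays moved. The work goes in short steps, Python scripts to look and compute and a tool call to move; the robot and the scene stay as the last step left them, time stands still between calls to the robot, and variables do not carry over. Pictures are saved under pics/ and viewed, and the job is handed in when it is done.

Besides the shell and the picture viewer there is one more tool, called as name(argument=value, ...), one argument or row to a line, values as JSON. play_rows: Moves the arm, as the interface text tells. Its arguments: {"type":"object","properties":{"rows":{"type":"string"}},"required":["rows"]}

```bash
ls; mkdir -p pics; python3 - <<'E'
from rig import env
import cv2
for n in ["scene","top","wrist"]:
    m=env.camera_model(n); print(n,m)
    cv2.imwrite(f"pics/{n}0.png",env.get_image(n)[:,:,::-1])
o=env.get_obs();print({k:o[k] for k in("t","position","ee_rot","gripper_width","ft_force")})
E
```

```text
pics
scene {'fov_y': 52.61496796467171, 'cx': 315.05675590545223, 'cy': 203.34519543975287, 'rvec': array([ 1.16726672, -2.2661132 ,  1.04447427]), 'tvec': array([0.25958357, 0.35067115, 0.65464278])}
top {'fov_y': 46.68755194889839, 'cx': 312.97111656051834, 'cy': 196.6977468943574, 'rvec': array([ 2.10125888, -2.13352656,  0.15118769]), 'tvec': array([-0.0537455 ,  0.57678934,  1.18951748])}
wrist {'fov_y': 69.30108314543024, 'cx': 316.7220368710948, 'cy': 200.62241140407608, 'rvec': array([-2.44510469,  1.51566312,  0.23282358]), 'tvec': array([-0.64743591, -0.03885375,  0.37886508])}
{'t': 0.15, 'position': array([ 0.28813597, -0.58198876,  0.20028941]), 'ee_rot': array([-0.68839391, -0.16164716,  0.68861514, -0.16060261]), 'gripper_width': 0.0852146147779335, 'ft_force': array([ 0.22539441, -0.44076467, -0.62822579])}
```

View pics/scene0.png

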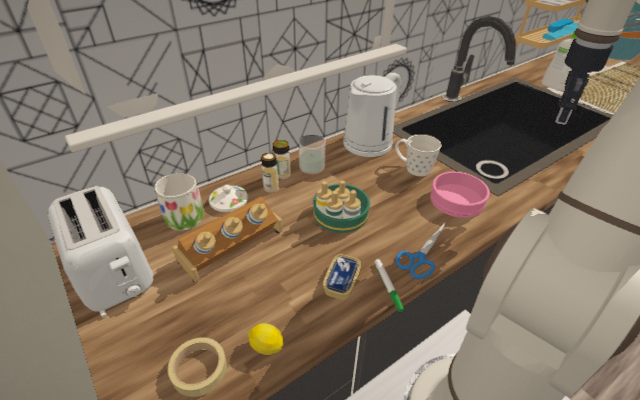

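View pics/top0.png

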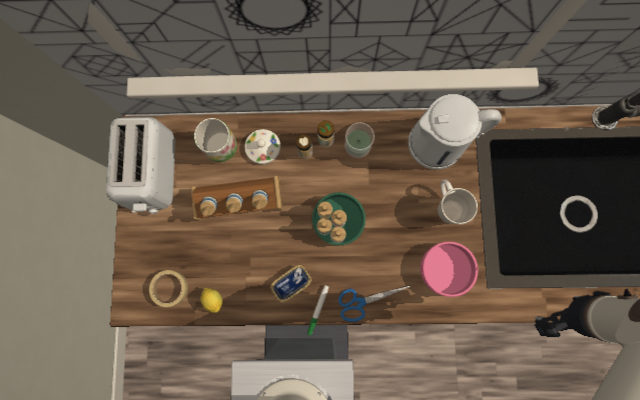

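View pics/wrist0.png

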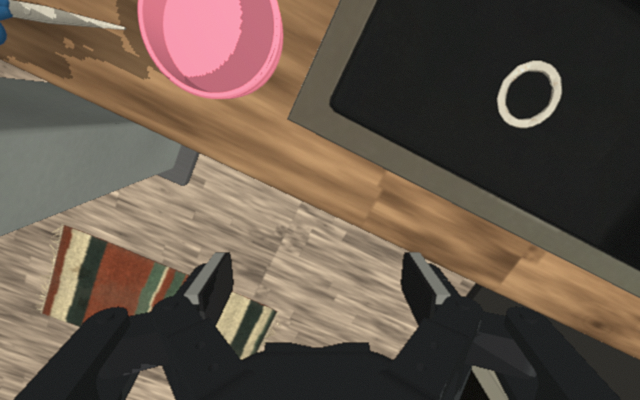

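The scene view shows the rack with three blue-banded jars at about (230,235) and the green tin with its jars at (341,205). In the top view they are at (235,200) and (338,219). I'll enlarge both views.

```bash
python3 - <<'E'
import cv2
t=cv2.imread("pics/top0.png");s=cv2.imread("pics/scene0.png")
cv2.imwrite("pics/c1.png",cv2.resize(t[165:255,180:380],None,fx=4,fy=4,interpolation=cv2.INTER_CUBIC))
cv2.imwrite("pics/c2.png",cv2.resize(s[170:290,170:380],None,fx=3.8,fy=3.8,interpolation=cv2.INTER_CUBIC))
E
```

```text
(no output)
```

View pics/c1.png

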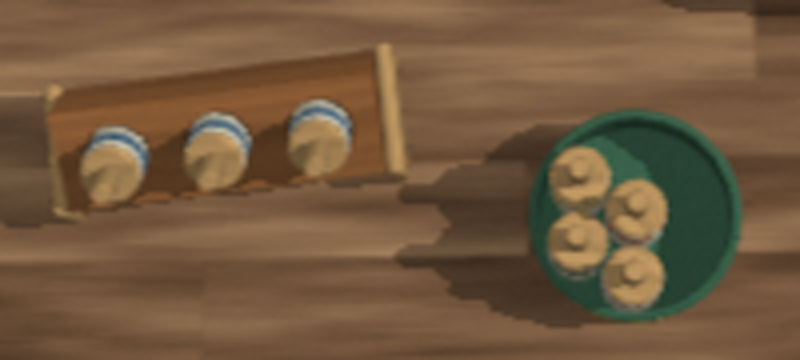

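View pics/c2.png

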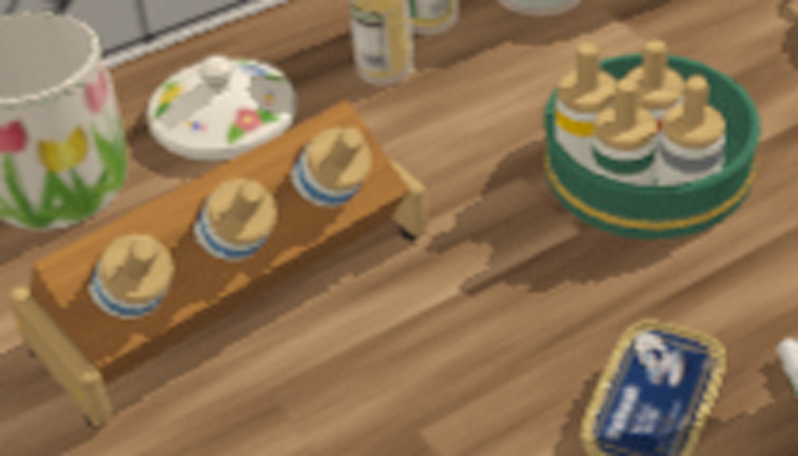

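```bash
cat > h.py <<'E'
import numpy as np, cv2
def KRt(m):
    f=200/np.tan(np.radians(m["fov_y"]/2))
    return np.array([[f,0,m["cx"]],[0,f,m["cy"]],[0,0,1]]),cv2.Rodrigues(np.array(m["rvec"]))[0],np.array(m["tvec"])
def proj(m,P):
    K,R,t=KRt(m); q=(np.atleast_2d(P)@R.T+t)@K.T; return q[:,:2]/q[:,2:]
def onz(m,px,z):
    K,R,t=KRt(m); C=-R.T@t; d=R.T@np.linalg.solve(K,[px[0],px[1],1]); return C+d*(z-C[2])/d[2]
def tri(m1,p1,m2,p2):
    P=[K@np.c_[R,t] for K,R,t in(KRt(m1),KRt(m2))]
    X=cv2.triangulatePoints(P[0],P[1],np.float64(p1).reshape(2,1),np.float64(p2).reshape(2,1)).ravel();return X[:3]/X[3]
E
python3 - <<'E'
from h import *; from rig import env
T=env.camera_model("top");S=env.camera_model("scene"); np.set_printoptions(precision=4,suppress=True)
a=[(208,208),(234,205),(260,201.75)];b=[(205.3,241.6),(232.4,226.6),(258.9,211.6)]
for p,q in zip(a,b): print(tri(T,p,S,q),onz(T,p,.086),onz(S,q,.086))
print("tin",onz(T,(338.75,218.75),.046))
for c in [(580,172),(638,207),(575,237),(634,268)]: print(onz(T,(180+c[0]/4,165+c[1]/4),.105))
for m in (T,S): K,R,t=KRt(m); print(-R.T@t)
E
```

```text
[0.5455 0.2113 0.0815] [0.5445 0.2097 0.086 ] [0.5415 0.2129 0.086 ]
[0.5527 0.1438 0.0815] [0.5512 0.1419 0.086 ] [0.5494 0.1466 0.086 ]
[0.5592 0.0748 0.0851] [0.5586 0.0741 0.086 ] [0.5589 0.0758 0.086 ]
tin [ 0.5158 -0.1301  0.046 ]
[ 0.5365 -0.0943  0.105 ]
[ 0.5135 -0.1306  0.105 ]
[ 0.4951 -0.0905  0.105 ]
[ 0.475  -0.1272  0.105 ]
[ 0.363  -0.098   1.2685]
[-0.0698  0.3677  0.692 ]
```

```bash
cat >> h.py <<'E'
from scipy.spatial.transform import Rotation as Ro
np.set_printoptions(precision=4,suppress=True)
def turn(Rt,Rc): return np.degrees(Ro.from_matrix(Rt@Rc.T).as_rotvec())
E
python3 - <<'E'
from h import *; from rig import env
o=env.get_obs();R=Ro.from_quat(o["ee_rot"]).as_matrix();print(R,o["position"],o["qpos"])
K,Rc,t=KRt(env.camera_model("wrist"));C=-Rc.T@t
print("cam in tool",R.T@(C-o["position"]));print("cam axes(rows x,y,z) in tool",Rc@R)
# target: tool down, y along -world y rotated by yaw; candidates
for yaw in (0,):
    a=np.radians(6)
    for s in(1,-1):
        y=s*np.array([-np.sin(a),np.cos(a),0]);x=np.array([0,0,-1.]);Rt=np.c_[x,y,np.cross(x,y)]
        print(s,Rt,turn(Rt,R), "cam dir offset", Rt@(R.T@(C-o["position"])))
E
```

```text
[[-0.0006  0.4437 -0.8962]
 [ 0.0014 -0.8962 -0.4437]
 [-1.     -0.0015 -0.    ]] [ 0.2881 -0.582   0.2003] [ 1.3742  0.5016 -0.4268  1.5512  0.2208  1.1383 -0.2103]
cam in tool [-0.172  -0.0016 -0.0762]
cam axes(rows x,y,z) in tool [[ 0.      1.     -0.0009]
 [-0.2974  0.0009  0.9547]
 [ 0.9547  0.0003  0.2974]]
1 [[ 0.     -0.1045  0.9945]
 [ 0.      0.9945  0.1045]
 [-1.      0.      0.    ]] [  0.0316  -0.1183 159.6571] cam dir offset [-0.0757 -0.0095  0.172 ]
-1 [[ 0.      0.1045 -0.9945]
 [ 0.     -0.9945 -0.1045]
 [-1.     -0.     -0.    ]] [ -0.084   -0.0224 -20.3428] cam dir offset [0.0757 0.0095 0.172 ]
```

play_rows(
  rows="-0.2 0 0 5 0 0 0; -0.2 0 4 10 0 0 0; -0.2 0 9 12 0 0 -4; -0.2 2 13 12 0 0 -8; -0.2 5 17 12 0 0 -12; -0.2 8 21 12 0 0 -16; -0.2 12 24 12 0 0 -20; -0.2 15 27 12 0 0 -20; -0.2 19 30 12 0 0 -20; -0.2 22 33 12 0 0 -20; -0.2 26 36 12 0 0 -20; -0.2 29 40 12 0 0 -20; -0.2 31 45 10 0 0 -20; -0.2 31 45 7 0 0 -20; -0.2 31 45 4 0 0 -20; -0.2 31 45 4 0 0 -20; -0.2 31 45 4 0 0 -20",
)

```text
t: 1.85
position: [0.5982, -0.1329, 0.2411]
ee_rot: [-0.706, -0.039, 0.706, -0.039]
ft_force: [0.4, 0.1, 0.8]
gripper_width: 0.0513
```

```bash
python3 - <<'E'
from h import *; from rig import env
o=env.get_obs();m=env.camera_model("wrist");print(o["t"],o["position"],o["gripper_width"],Ro.from_quat(o["ee_rot"]).as_matrix(),o["qpos"])
im=env.get_image("wrist")[:,:,::-1];cv2.imwrite("pics/w1.png",im)
import pickle;pickle.dump(m,open("w1.pkl","wb"))
E
```

```text
1.85 [ 0.5982 -0.1329  0.2411] 0.051327051873317854 [[-0.0012  0.11   -0.9939]
 [ 0.0003 -0.9939 -0.11  ]
 [-1.     -0.0004  0.0012]] [ 0.6592  0.4397 -0.653   1.598   0.2808  1.201  -1.5111]
```

View pics/w1.png

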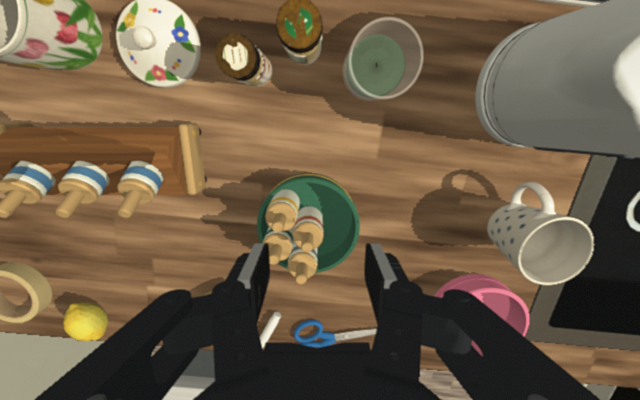

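The wrist view shows the tin at (309,225), with four jars on its left and lower side. The rack jars are at (20,190), (80,187) and (135,188). I'll enlarge the tin.

```bash
python3 - <<'E'
import cv2
t=cv2.imread("pics/w1.png")
cv2.imwrite("pics/c3.png",cv2.resize(t[165:290,245:370],None,fx=4.8,fy=4.8,interpolation=cv2.INTER_CUBIC))
cv2.imwrite("pics/c4.png",cv2.resize(t[115:225,0:210],None,fx=3.8,fy=3.8,interpolation=cv2.INTER_CUBIC))
E
```

```text
(no output)
```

View pics/c3.png

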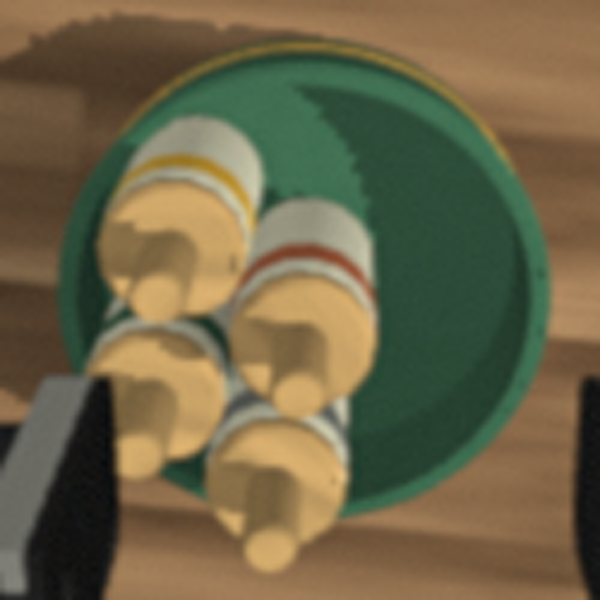

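View pics/c4.png

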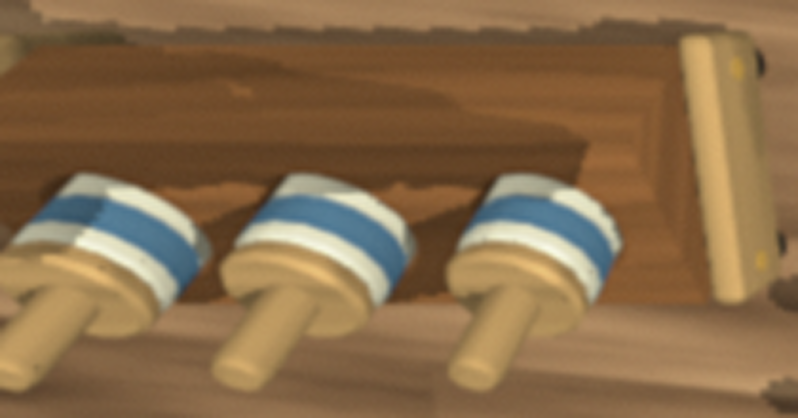

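```bash
python3 - <<'E'
from h import *; from rig import env
import pickle
m=pickle.load(open("w1.pkl","rb"));T=env.camera_model("top");S=env.camera_model("scene")
J={}
for n,c in dict(yel=(158,298),red=(300,395),grn=(138,457),gry=(272,550)).items():
    J[n]=onz(m,(245+c[0]/4.8,165+c[1]/4.8),.105);print(n,J[n][:2])
for c in [(58,290),(550,290)]: print("rim",onz(m,(245+c[0]/4.8,165+c[1]/4.8),.046))
print("dist",[np.linalg.norm(J[n][:2]-J["red"][:2]) for n in J],[np.degrees(np.arctan2(*(J[n]-J["red"])[[1,0]])) for n in J])
# overlay
def ov(im,m,off,s,name,cen):
    im=im.copy()
    a=np.linspace(0,2*np.pi,120)
    for r,z,col in((.071,.046,(0,0,255)),(.065,.046,(255,0,255)),(.065,.006,(255,255,0))):
        p=(proj(m,np.c_[cen[0]+r*np.cos(a),cen[1]+r*np.sin(a),0*a+z])-off+.5)*s-.5
        cv2.polylines(im,[np.int32(p*16)],True,col,1,cv2.LINE_AA,4)
    cv2.imwrite(name,im)
c=(.5145,-.131)
ov(cv2.imread("pics/c3.png"),m,(245,165),4.8,"pics/o3.png",c)
ov(cv2.imread("pics/c1.png"),T,(180,165),4,"pics/o1.png",c)
ov(cv2.imread("pics/c2.png"),S,(170,170),3.8,"pics/o2.png",c)
a,b,d=[cv2.imread(f"pics/o{i}.png") for i in(1,2,3)]
a=a[80:360,480:780];b=b[20:260,500:798];
h=np.zeros((600,800,3),np.uint8);h[:280,:300]=a;h[300:540,:298]=b;h[:500,300:]=cv2.resize(d,(500,500));cv2.imwrite("pics/o.png",h)
E
```

```text
yel [ 0.541  -0.0928]
red [ 0.5193 -0.1292]
grn [ 0.498  -0.0909]
gry [ 0.4753 -0.1265]
rim [ 0.515  -0.0586  0.046 ]
rim [ 0.5305 -0.1977  0.046 ]
dist [np.float64(0.04233112137623774), np.float64(0.0), np.float64(0.04382325452237029), np.float64(0.044093292149312305)] [np.float64(59.16718236875702), np.float64(0.0), np.float64(119.18931628608337), np.float64(176.53738599290674)]
```

View pics/o.png

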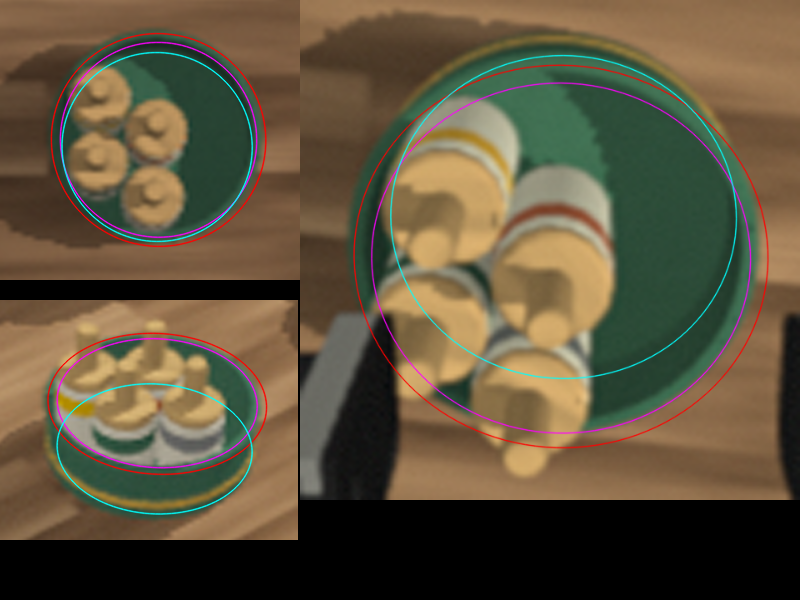

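```bash
cat > tin.py <<'E'
from h import *
from scipy.optimize import minimize
def tinfit(im,m,roi,c0=(.517,-.13),gold=True,save=None):
    x0,y0,x1,y1=roi; s=6
    im=cv2.resize(im[y0:y1,x0:x1],None,fx=s,fy=s,interpolation=cv2.INTER_LINEAR)
    h=cv2.cvtColor(im,cv2.COLOR_BGR2HSV)
    g=((h[...,0]>55)&(h[...,0]<95)&(h[...,1]>80)).astype(np.uint8)
    n,l,st,_=cv2.connectedComponentsWithStats(g);k=1+np.argmax(st[1:,4])
    pts=cv2.findNonZero((l==k).astype(np.uint8));hull=cv2.convexHull(pts)
    M=np.zeros(g.shape,np.uint8);cv2.fillConvexPoly(M,hull,1)
    a=np.linspace(0,2*np.pi,90)
    def sil(c):
        P=np.vstack([np.c_[c[0]+.071*np.cos(a),c[1]+.071*np.sin(a),0*a+.046],np.c_[c[0]+(.069)*np.cos(a),c[1]+.069*np.sin(a),0*a+.0]])
        p=(proj(m,P)-(x0,y0)+.5)*s-.5
        N=np.zeros(g.shape,np.uint8);cv2.fillConvexPoly(N,cv2.convexHull(np.int32(np.round(p))),1);return N
    f=lambda c:float((sil(c)^M).sum())/M.sum()
    r=minimize(f,c0,method="Nelder-Mead",options=dict(initial_simplex=[c0,(c0[0]+.006,c0[1]),(c0[0],c0[1]+.006)]))
    if save:
        o=im.copy();cv2.drawContours(o,[hull],-1,(0,0,255),1);cs,_=cv2.findContours(sil(r.x),0,1);cv2.drawContours(o,cs,-1,(255,255,0),1);cv2.imwrite(save,o)
    return r.x,r.fun
E
python3 - <<'E'
from tin import *; from rig import env
import pickle
m=pickle.load(open("w1.pkl","rb"));T=env.camera_model("top");S=env.camera_model("scene")
print(tinfit(cv2.imread("pics/w1.png"),m,(245,160,370,285),save="pics/f1.png"))
print(tinfit(cv2.imread("pics/top0.png"),T,(300,180,380,255),save="pics/f2.png"))
print(tinfit(cv2.imread("pics/scene0.png"),S,(300,170,380,240),save="pics/f3.png"))
a,b,d=[cv2.resize(cv2.imread(f"pics/f{i}.png"),(400,380)) for i in(1,2,3)]
cv2.imwrite("pics/f.png",np.hstack([a,d]))
E
```

```text
(array([ 0.5159, -0.1279]), np.float64(0.15317621351646638))
(array([ 0.5182, -0.1281]), np.float64(0.06538784286987989))
(array([ 0.5348, -0.1439]), np.float64(0.2768205159933181))
```

View pics/f.png

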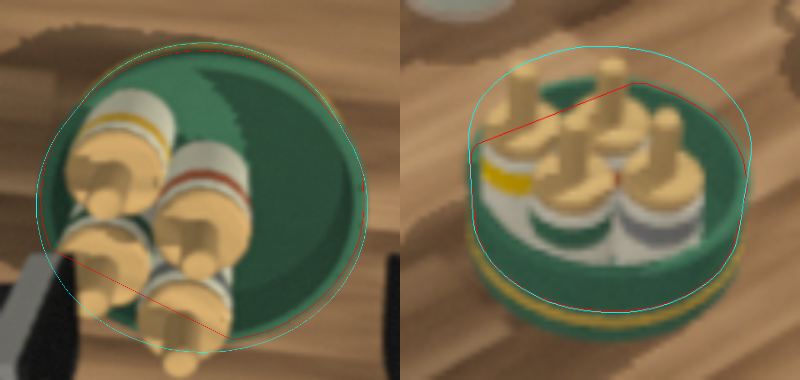

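```bash
python3 - <<'E'
from h import *; from rig import env
import pickle
m=pickle.load(open("w1.pkl","rb"));T=env.camera_model("top");S=env.camera_model("scene")
tips=[(15,376),(236,373),(471,374)];base=[(72,298),(296,298),(520,298)]
for t,b in zip(tips,base):
    p=onz(m,(t[0]/3.8,115+t[1]/3.8),.115);q=onz(m,(b[0]/3.8,115+b[1]/3.8),.0897);print(p,q,(p-q)/.03)
    print(proj(T,p),proj(S,p),proj(T,q),proj(S,q))
# end plate: right bottom etc
K,R,t=KRt(m);print(-R.T@t)
t=cv2.imread("pics/top0.png");s=cv2.imread("pics/scene0.png")
a=cv2.resize(t[180:225,185:285],None,fx=8,fy=8,interpolation=cv2.INTER_CUBIC)
cv2.imwrite("pics/c5.png",a)
a=cv2.resize(s[190:265,180:280],None,fx=8,fy=8,interpolation=cv2.INTER_CUBIC)
cv2.imwrite("pics/c6.png",a)
E
```

```text
[0.5275 0.2055 0.115 ] [0.5432 0.2108 0.0897] [-0.522  -0.1747  0.8433]
[[206.538  212.9386]] [[208.9996 234.0931]] [[207.2067 208.3188]] [[205.587  239.4551]]
[0.5355 0.1421 0.115 ] [0.5508 0.1427 0.0897] [-0.5084 -0.0202  0.8433]
[[231.5335 209.3793]] [[235.5231 219.4754]] [[233.4012 204.9654]] [[233.5413 224.281 ]]
[0.5427 0.0748 0.115 ] [0.5584 0.0746 0.0897] [-0.5217  0.008   0.8433]
[[258.0319 206.1085]] [[261.7604 205.4903]] [[259.6183 201.6092]] [[259.3548 210.269 ]]
[ 0.6734 -0.1231  0.413 ]
```

View pics/c5.png

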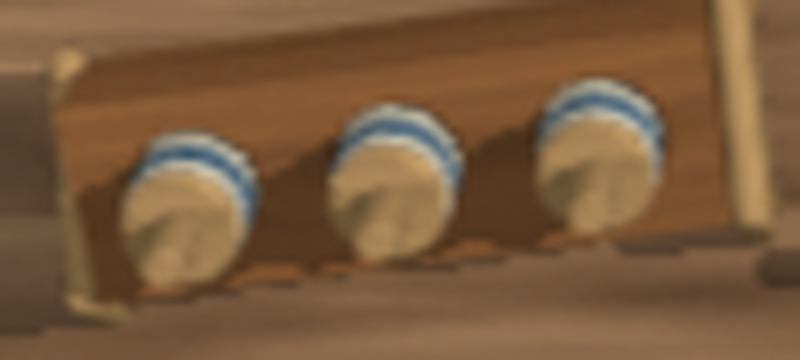

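View pics/c6.png

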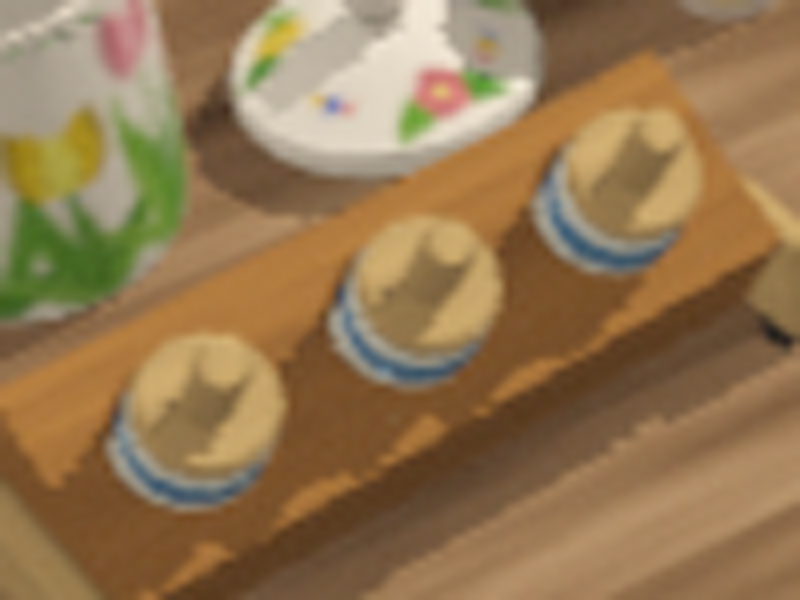

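```bash
cat >> h.py <<'E'
def Rrack(yaw,tilt=30):
    a=np.radians(yaw);t=np.radians(tilt)
    Rz=Ro.from_euler("z",a).as_matrix()
    ax=Rz@np.array([-np.sin(t),0,np.cos(t)]);y=-Rz[:,1];x=-ax
    return np.c_[x,y,np.cross(x,y)]
def Rdown(yaw):  # jaw y = -(world y rotated by yaw)
    return Rrack(yaw,0)
E
python3 - <<'E'
from h import *; from rig import env
o=env.get_obs();R=Ro.from_quat(o["ee_rot"]).as_matrix()
print(turn(Rrack(6.2),R), (np.array([.501,.070,.182])-o["position"])*100)
E
```

```text
[  3.2781 -29.7514  -0.0805] [-9.8051 20.3113 -6.0329]
```

play_rows(
  rows="-0.2 -3 4 0 0.8 -7 0; -0.2 -6 8 0 1.6 -15 0; -0.2 -9 12 0 2.4 -22 0; -0.2 -9.8 16 0 3.3 -29.75 -0.1; -0.2 -9.8 20.3 -2 3.3 -29.75 -0.1; -0.2 -9.8 20.3 -6 3.3 -29.75 -0.1; -0.2 -9.8 20.3 -6 3.3 -29.75 -0.1; -0.2 -9.8 20.3 -6 3.3 -29.75 -0.1",
)

```text
t: 2.7
position: [0.5007, 0.0705, 0.1814]
ee_rot: [0.865, 0.047, -0.5, 0.028]
ft_force: [1.2, -0.3, -0.1]
gripper_width: 0.0513
```

```bash
cat > look.py <<'E'
from h import *; from rig import env
import pickle,sys
def look(n,cam="wrist"):
    o=env.get_obs();m=env.camera_model(cam);im=env.get_image(cam)[:,:,::-1].copy()
    cv2.imwrite(f"pics/{n}.png",im);pickle.dump((o,m),open(f"{n}.pkl","wb"))
    print("t",o["t"],"pos",o["position"],"w",round(float(o["gripper_width"]),4),"x",Ro.from_quat(o["ee_rot"]).as_matrix()[:,0],"y",Ro.from_quat(o["ee_rot"]).as_matrix()[:,1],"F",o["ft_force"]);return o,m,im
if __name__=="__main__": look(sys.argv[1],*sys.argv[2:])
E
python3 look.py w2
```

```text
t 2.7 pos [0.5007 0.0705 0.1814] w 0.0513 x [ 0.4963  0.0536 -0.8665] y [ 0.1095 -0.994   0.0012] F [ 1.1535 -0.2767 -0.117 ]
```

View pics/w2.png

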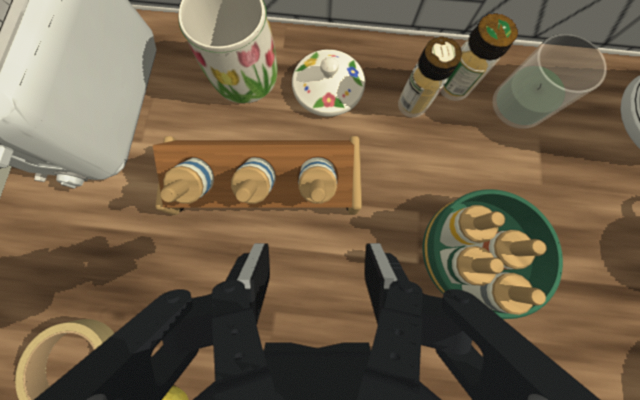

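```bash
python3 - <<'E'
from h import *; import pickle
o,m=pickle.load(open("w2.pkl","rb"));R=Ro.from_quat(o["ee_rot"]).as_matrix()
for d in (0,.05,.08,.11,.18): print(d,proj(m,o["position"]+R[:,0]*d))
im=cv2.imread("pics/w2.png")
cv2.imwrite("pics/c7.png",cv2.resize(im[130:220,150:365],None,fx=3.7,fy=3.7,interpolation=cv2.INTER_CUBIC))
E
```

```text
0 [[319.1745 232.5654]]
0.05 [[318.7044 207.7158]]
0.08 [[318.5042 197.1322]]
0.11 [[318.3433 188.6258]]
0.18 [[318.0678 174.0604]]
```

View pics/c7.png

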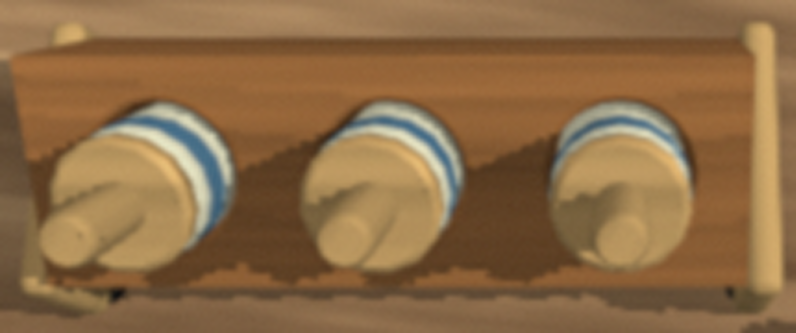

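play_rows(
  rows="-0.3 0.2 0 0.1 0 0 0; -0.3 1.7 0.2 -2.5 0 0 0; -0.3 3 0.35 -4.8 0 0 0; -0.3 4 0.45 -6.55 0 0 0; -0.3 4.7 0.5 -7.75 0 0 0; -0.3 5.05 0.55 -8.4 0 0 0; -0.3 5.05 0.55 -8.4 0 0 0; -0.3 5.05 0.55 -8.4 0 0 0",
)

```text
t: 3.55
position: [0.5551, 0.0752, 0.112]
ee_rot: [0.858, 0.049, -0.51, 0.029]
ft_force: [-0.4, 0.8, 0.1]
gripper_width: 0.0558
```

```bash
python3 look.py w3; python3 look.py s3 scene; python3 - <<'E'
import cv2
w=cv2.imread("pics/w3.png");s=cv2.imread("pics/s3.png")
cv2.imwrite("pics/c8.png",cv2.resize(w[120:290,220:420],None,fx=3.5,fy=3.5,interpolation=cv2.INTER_CUBIC))
cv2.imwrite("pics/c9.png",cv2.resize(s[130:260,180:340],None,fx=4,fy=4,interpolation=cv2.INTER_CUBIC))
E
```

```text
t 3.55 pos [0.5551 0.0752 0.112 ] w 0.0558 x [ 0.4748  0.0539 -0.8785] y [ 0.1134 -0.9936  0.0004] F [-0.3834  0.7523  0.1327]
t 3.6 pos [0.5546 0.075  0.1125] w 0.0554 x [ 0.4752  0.054  -0.8782] y [ 0.1121 -0.9937 -0.0005] F [-0.1574 -0.1946  0.4454]
```

View pics/c8.png

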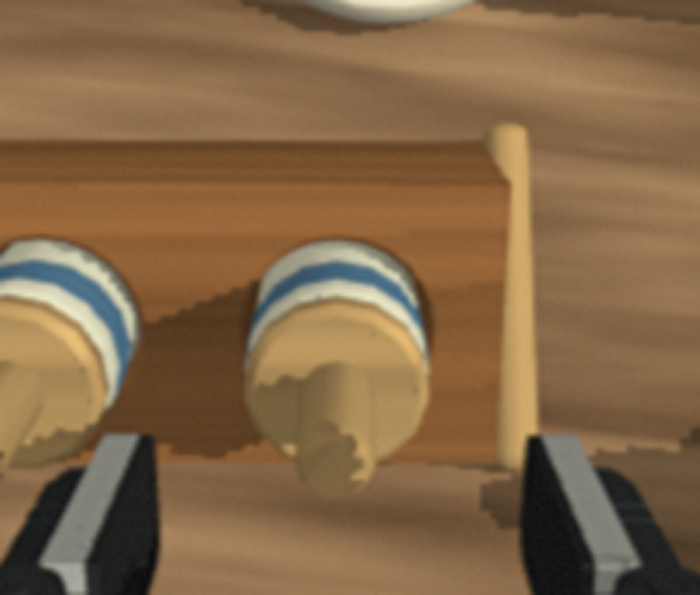

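View pics/c9.png

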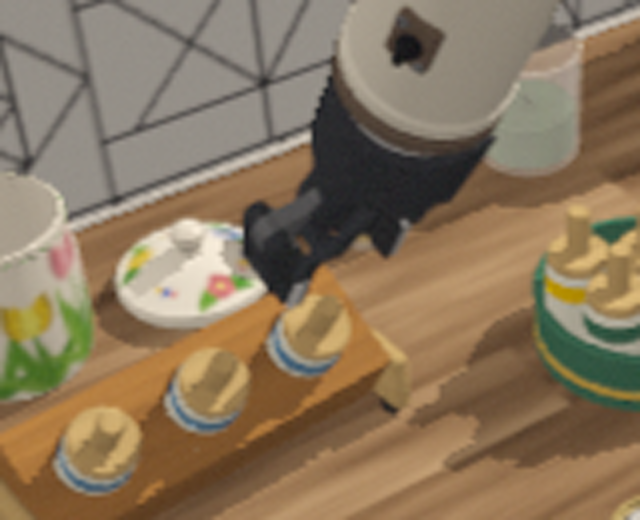

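```bash
python3 - <<'E'
from rig import env
import rig
o=env.get_obs();print(o["qpos"],o["joint_velocities"])
print([a for a in dir(env) if not a.startswith("__")])
E
```

```text
[ 0.21382295  0.23615775 -0.4681153   2.3154393   0.94381743  0.1918827
 -2.57091212] [ 0.0456619  -0.01565771 -0.03329117  0.01261855  0.0031805  -0.00397236
 -0.00232357]
['MotionError', 'camera_model', 'close_job', 'get_image', 'get_obs', 'grasp_offset']
```

```bash
python3 - <<'E'
from h import *; import pickle, itertools
from rig import env
S=[([1.3742,.5016,-.4268,1.5512,.2208,1.1383,-.2103],np.array([.2881,-.582,.2003]),np.array([[-0.0006,0.4437,-0.8962],[0.0014,-0.8962,-0.4437],[-1,-.0015,0]])),
([0.6592,0.4397,-0.653,1.598,0.2808,1.201,-1.5111],np.array([.5982,-.1329,.2411]),np.array([[-0.0012,0.11,-0.9939],[0.0003,-0.9939,-0.11],[-1,-0.0004,0.0012]]))]
for n in("w2","w3"):
    o,m=pickle.load(open(n+".pkl","rb"));S.append((o["qpos"],o["position"],Ro.from_quat(o["ee_rot"]).as_matrix()))
def fk(q,al=(0,-90,90,90,90,90,-90),a=(0,0,0,.0525,.0775,0,.076),d=(.267,0,.293,0,.3425,0,.097)):
    T=np.eye(4)
    for qi,A,ai,di in zip(q,np.radians(al),a,d):
        c,s=np.cos(qi),np.sin(qi);ca,sa=np.cos(A),np.sin(A)
        T=T@np.array([[c,-s,0,ai],[s*ca,c*ca,-sa,-di*sa],[s*sa,c*sa,ca,di*ca],[0,0,0,1]])
    return T
for q,p,R in S:
    print(q);
best=[]
for sg in itertools.product((1,-1),repeat=6):
    al=(0,)+tuple(90*s for s in sg)
    C=[fk(q,al)[:3,:3].T@R for q,p,R in S]
    e=max(np.linalg.norm(c-C[0]) for c in C);best.append((e,sg))
    # allow base yaw offset invariant anyway? R_base unknown about z
best.sort();print(best[:4])
al=(0,)+tuple(90*s for s in best[0][1])
for q,p,R in S:
    T=fk(q,al);print("tool in flange",(T[:3,:3].T@(p-T[:3,3])),p-T[:3,3])
print(fk(S[0][0],al)[:3,:3].T@S[0][2])
E
```

```text
[1.3742, 0.5016, -0.4268, 1.5512, 0.2208, 1.1383, -0.2103]
[0.6592, 0.4397, -0.653, 1.598, 0.2808, 1.201, -1.5111]
[ 1.0607 -0.0416 -1.2528  2.3718  0.0297  0.2623 -1.6898]
[ 0.2075  0.2387 -0.4625  2.3137  0.9449  0.1919 -2.5704]
[(np.float64(1.016415367056372), (-1, 1, -1, 1, -1, 1)), (np.float64(1.6187511103760082), (1, -1, 1, -1, 1, -1)), (np.float64(1.8072109030148107), (1, -1, -1, 1, -1, 1)), (np.float64(1.9994115157826635), (-1, 1, 1, -1, 1, -1))]
tool in flange [ 0.7707 -0.484  -0.0077] [ 0.0917 -0.9054  0.0089]
tool in flange [ 0.1478 -0.2533 -0.0174] [ 0.2355 -0.1747  0.0172]
tool in flange [-0.1349 -0.2559  0.1015] [0.2856 0.1042 0.0399]
tool in flange [-0.1109 -0.2526  0.1385] [ 0.2987  0.0775 -0.0009]
[[-0.0025  0.6062  0.7953]
 [ 0.0012 -0.7953  0.6062]
 [ 1.      0.0024  0.0011]]
```

play_rows(
  rows="-0.3 -1.7 -0.2 3 0 0 0; -0.3 -4 -0.43 6.9 0 0 0; -0.3 -4 -0.43 6.9 0 0 0; -0.3 -4 -0.43 6.9 -4.2 -0.5 7.4; -0.3 -4 -0.43 6.9 -8.4 -0.9 14.7; -0.3 -4 -0.43 6.9 -12.7 -1.4 22.1; -0.3 -4 -0.43 6.9 -16.9 -1.8 29.4; -0.3 -4 -0.43 6.9 -21 -2.3 36.8; -0.3 -4 -0.43 6.9 -25.3 -2.8 44.2; -0.3 -4 -0.43 6.9 -29.6 -3.2 51.5; -0.3 -4 -0.43 6.9 -33.8 -3.7 58.9; -0.3 -4 -0.43 6.9 -38 -4.1 66.2; -0.3 -4 -0.43 6.9 -42.2 -4.6 73.6; -0.3 -4 -0.43 6.9 -44.7 -4.9 77.9; -0.3 -4 -0.43 6.9 -44.7 -4.9 77.9; -0.3 -4 -0.43 6.9 -44.7 -4.9 77.9",
)

```text
t: 5.25
position: [0.5138, 0.0691, 0.1815]
ee_rot: [0.588, 0.378, -0.329, 0.635]
ft_force: [-0.1, -0.1, -0.4]
gripper_width: 0.0559
```

```bash
python3 - <<'E'
from h import *; from rig import env
o=env.get_obs();R=Ro.from_quat(o["ee_rot"]).as_matrix();print(o["t"],o["qpos"],o["position"],R)
E
```

```text
5.25 [ 0.7034  0.0129 -0.954   2.35    0.384   0.289  -0.4897] [0.5138 0.0691 0.1815] [[ 0.4987  0.8618  0.0932]
 [ 0.0269  0.0921 -0.9954]
 [-0.8664  0.4989  0.0228]]
```

play_rows(
  rows="-0.3 0 0 0 -4.2 -0.5 7.4; -0.3 0 0 0 -8.4 -0.9 14.7; -0.3 0 0 0 -12.7 -1.4 22.1; -0.3 0 0 0 -16.9 -1.8 29.4; -0.3 0 0 0 -21 -2.3 36.8; -0.3 0 0 0 -25.3 -2.8 44.2; -0.3 0 0 0 -29.6 -3.2 51.5; -0.3 0 0 0 -33.8 -3.7 58.9; -0.3 0 0 0 -38 -4.1 66.2; -0.3 0 0 0 -42.2 -4.6 73.6; -0.3 0 0 0 -44.7 -4.9 77.9; -0.3 0 0 0 -44.7 -4.9 77.9; -0.3 0 0 0 -44.7 -4.9 77.9",
)

```text
t: 6.55
position: [0.5137, 0.0698, 0.1811]
ee_rot: [-0.026, 0.488, 0.045, 0.871]
ft_force: [-0.7, 0.7, -0.7]
gripper_width: 0.0555
```

```bash
python3 - <<'E'
from h import *; from rig import env
o=env.get_obs();R=Ro.from_quat(o["ee_rot"]).as_matrix();print(o["t"],o["qpos"],o["position"],R)
Rt=Rrack(6.2);Rt[:,1:]*=-1;print(turn(Rt,R))
E
```

```text
6.55 [ 0.7633  0.0013 -0.9834  2.3745  0.2757  0.2282  1.2041] [0.5137 0.0698 0.1811] [[ 0.5195 -0.1044  0.8481]
 [ 0.0541  0.9945  0.0893]
 [-0.8528 -0.0005  0.5223]]
[-0.128   1.4813  0.2065]
```

play_rows(
  rows="-0.3 -0.4 0.1 0 0 1.5 0.2; -0.3 -0.2 0.1 -0.5 0 1.5 0.2; -0.3 0 0.1 -1 0 1.5 0.2; -0.3 0.3 0.15 -1.5 0 1.5 0.2; -0.3 0.6 0.2 -2 0 1.5 0.2; -0.3 0.9 0.2 -2.5 0 1.5 0.2; -0.3 1.2 0.25 -3 0 1.5 0.2; -0.3 1.5 0.3 -3.5 0 1.5 0.2; -0.3 1.8 0.3 -4 0 1.5 0.2; -0.3 1.8 0.3 -4 0 1.5 0.2; -0.3 1.8 0.3 -4 0 1.5 0.2",
)

```text
t: 7.65
position: [0.5314, 0.0734, 0.1409]
ee_rot: [-0.027, 0.5, 0.048, 0.865]
ft_force: [-0.0, -0.1, -0.2]
gripper_width: 0.0556
```

```bash
python3 - <<'E'
from h import *; from rig import env
o=env.get_obs();R=Ro.from_quat(o["ee_rot"]).as_matrix();print(o["t"],o["qpos"],o["position"],R)
Rt=Rrack(6.2);Rt[:,1:]*=-1;print(turn(Rt,R))
E
```

```text
7.65 [ 0.5014  0.1578 -0.7669  2.3569  0.8603  0.2212  0.648 ] [0.5314 0.0734 0.1409] [[ 0.4962 -0.1107  0.8611]
 [ 0.0568  0.9938  0.0951]
 [-0.8663  0.0018  0.4995]]
[-0.0968 -0.0451 -0.1582]
```

play_rows(
  rows="-0.3 0.2 0.03 -0.4 0 0 0; -0.3 0.4 0.05 -0.8 0 0 0; -0.3 0.6 0.08 -1.2 0 0 0; -0.3 0.8 0.1 -1.6 0 0 0; -0.3 1 0.13 -2 0 0 0; -0.3 1.2 0.15 -2.4 0 0 0; -0.3 1.4 0.18 -2.8 0 0 0; -0.3 1.6 0.2 -3.2 0 0 0; -0.3 1.7 0.22 -3.5 0 0 0; -0.3 1.7 0.22 -3.5 0 0 0; -0.3 1.7 0.22 -3.5 0 0 0",
)

```text
t: 8.75
position: [0.5486, 0.0752, 0.1062]
ee_rot: [-0.027, 0.499, 0.048, 0.865]
ft_force: [-0.5, -0.7, 0.6]
gripper_width: 0.0553
```

```bash
python3 - <<'E'
from h import *; from rig import env
o=env.get_obs();R=Ro.from_quat(o["ee_rot"]).as_matrix();print(o["t"],o["qpos"],o["position"],R)
Rt=Rrack(6.2);Rt[:,1:]*=-1;print(turn(Rt,R))
E
python3 look.py w4
```

```text
8.75 [ 0.3327  0.2603 -0.6051  2.3488  1.3366  0.2044  0.1866] [0.5486 0.0752 0.1062] [[ 0.4967 -0.1109  0.8608]
 [ 0.0565  0.9938  0.0955]
 [-0.8661  0.0012  0.4999]]
[-0.0653 -0.013  -0.1688]
t 8.75 pos [0.5486 0.0752 0.1062] w 0.0553 x [ 0.4967  0.0565 -0.8661] y [-0.1109  0.9938  0.0012] F [-0.4616 -0.6797  0.5698]
```

View pics/w4.png

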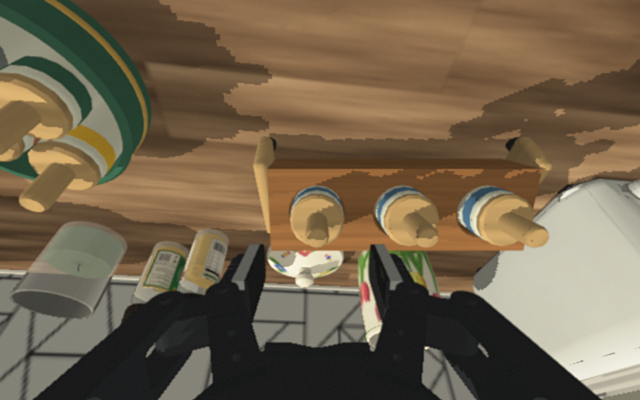

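```bash
cat > ax.py <<'E'
from h import *; import pickle,sys
n,x0,y0,x1,y1,s=sys.argv[1],*map(float,sys.argv[2:7])
o,m=pickle.load(open(n+".pkl","rb"));R=Ro.from_quat(o["ee_rot"]).as_matrix()
x0,y0,x1,y1=map(int,(x0,y0,x1,y1))
im=cv2.resize(cv2.imread(f"pics/{n}.png")[y0:y1,x0:x1],None,fx=s,fy=s,interpolation=cv2.INTER_CUBIC)
for d in(0,.01,.02,.03,.05):
    p=(proj(m,o["position"]+R[:,0]*d)[0]-(x0,y0)+.5)*s-.5;print(d,p.round(1))
    cv2.drawMarker(im,tuple(int(v) for v in np.round(p)),(0,0,255),cv2.MARKER_CROSS,8,1)
cv2.imwrite(f"pics/{n}z.png",im)
E
python3 ax.py w4 240 170 400 300 5
```

```text
0 [372.3 324.7]
0.01 [372.9 294.6]
0.02 [373.5 267.3]
0.03 [374.  242.4]
0.05 [374.8 198.6]
```

View pics/w4z.png

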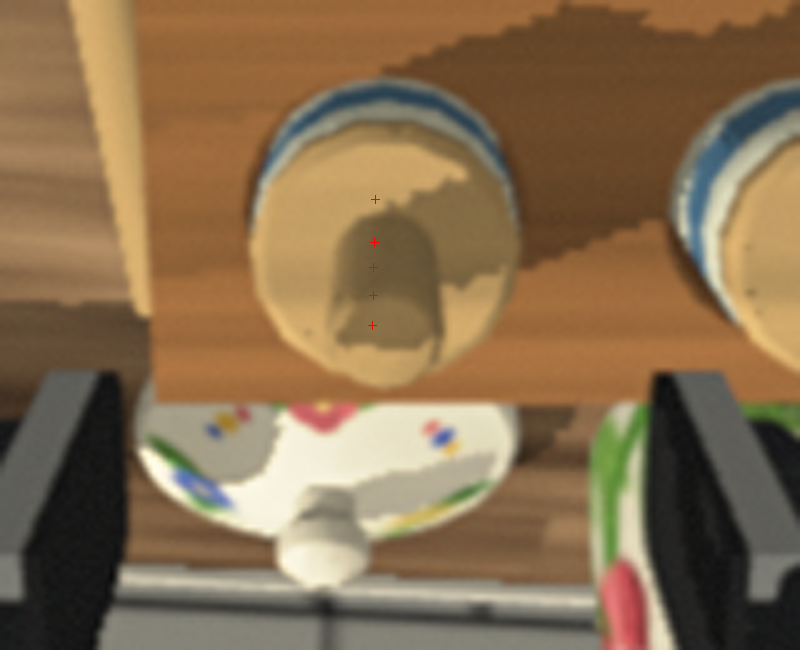

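play_rows(
  rows="-0.3 0 0.18 0 0 0 0; -0.3 0.2 0.2 -0.4 0 0 0; -0.3 0.4 0.22 -0.75 0 0 0; -0.3 0.6 0.25 -1.1 0 0 0; -0.3 0.87 0.28 -1.56 0 0 0; -0.3 0.87 0.28 -1.56 0 0 0; -0.3 0.87 0.28 -1.56 0 0 0",
)

```text
t: 9.5
position: [0.5572, 0.0783, 0.0904]
ee_rot: [-0.028, 0.499, 0.049, 0.865]
ft_force: [1.0, -0.6, 0.4]
gripper_width: 0.0553
```

```bash
python3 look.py w5; python3 ax.py w5 240 170 400 300 5;python3 -c "
from rig import env;print(env.get_obs()['qpos'])"
```

```text
t 9.5 pos [0.5572 0.0783 0.0904] w 0.0553 x [ 0.4964  0.0567 -0.8662] y [-0.1118  0.9937  0.001 ] F [ 1.0261 -0.5985  0.4096]
0 [372.7 325.3]
0.01 [373.2 295.1]
0.02 [373.8 267.8]
0.03 [374.3 242.9]
0.05 [375.1 199.1]
[ 0.2859383   0.30999682 -0.56430142  2.33863129  1.5338808   0.21333685
 -0.00533771]
```

View pics/w5z.png

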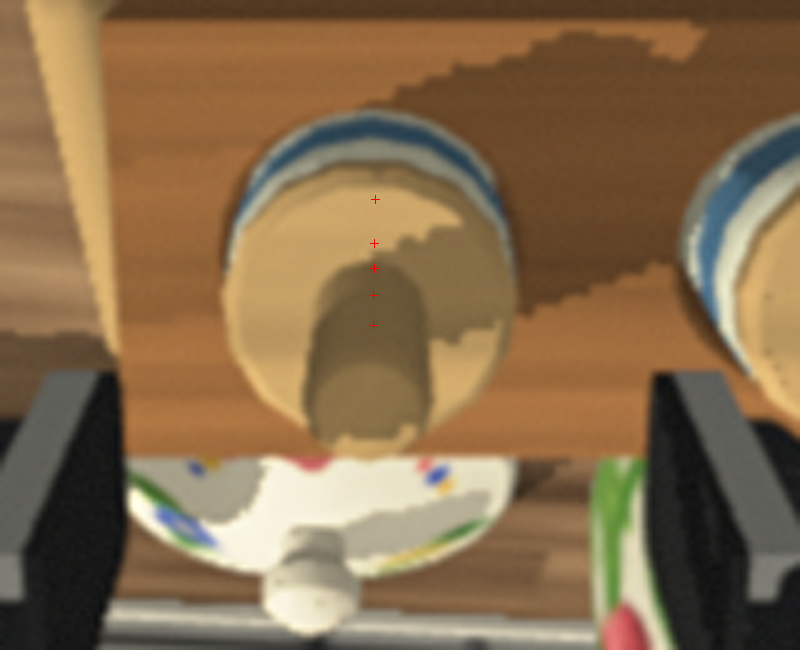

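play_rows(
  rows="0.3 0 0 0 0 0 0; 0.6 0 0 0 0 0 0; 1 0 0 0 0 0 0; 1 0 0 0 0 0 0; 1 0 0 0 0 0 0; 1 0 0 0 0 0 0; 1 0 0 0 0 0 0",
)

```text
t: 10.25
position: [0.5572, 0.0781, 0.0903]
ee_rot: [-0.028, 0.499, 0.049, 0.865]
ft_force: [0.2, -0.4, -0.2]
gripper_width: -0.0003
```

```bash
python3 look.py w6; python3 ax.py w6 240 170 400 300 5
```

```text
t 10.25 pos [0.5572 0.0781 0.0903] w -0.0003 x [ 0.4964  0.0565 -0.8662] y [-0.1116  0.9938  0.0008] F [ 0.227  -0.4262 -0.1812]
0 [372.3 324.9]
0.01 [372.9 294.8]
0.02 [373.5 267.4]
0.03 [374.  242.5]
0.05 [374.9 198.8]
```

View pics/w6z.png

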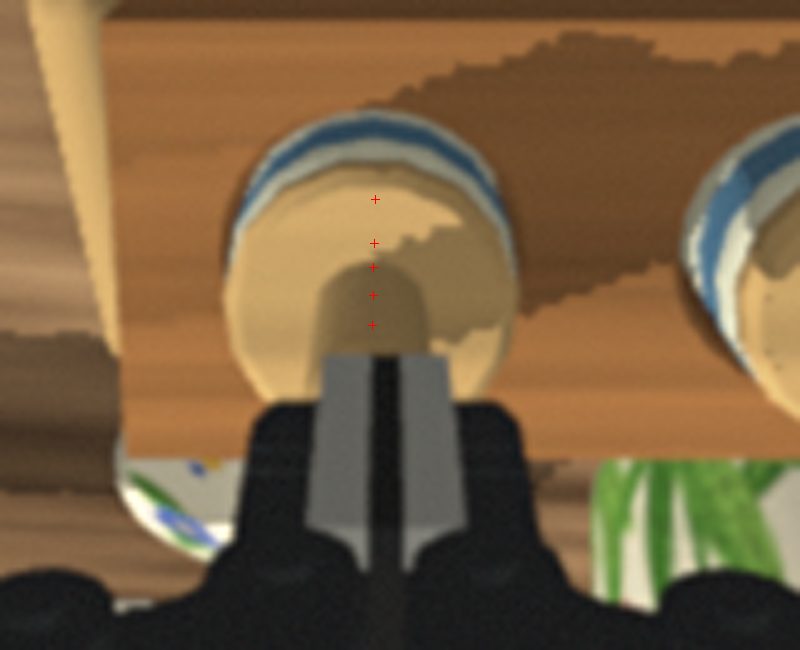

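```bash
python3 look.py s6 scene; python3 look.py t6 top; python3 - <<'E'
from h import *; import pickle
o,m=pickle.load(open("s6.pkl","rb"));R=Ro.from_quat(o["ee_rot"]).as_matrix()
im=cv2.imread("pics/s6.png");x0,y0,s=190,150,6
im=cv2.resize(im[150:250,190:320],None,fx=s,fy=s,interpolation=cv2.INTER_CUBIC)
for d in(0,-.02,-.04,-.06):
  for z in (-.011,0,.011):
    p=(proj(m,o["position"]+R[:,0]*d+R[:,2]*z)[0]-(x0,y0)+.5)*s-.5
    cv2.drawMarker(im,tuple(int(v) for v in np.round(p)),(0,0,255) if z else (0,255,0),cv2.MARKER_CROSS,8,1)
cv2.imwrite("pics/s6z.png",im)
o,m=pickle.load(open("t6.pkl","rb"))
im=cv2.imread("pics/t6.png");x0,y0,s=190,150,6
im=cv2.resize(im[150:250,190:320],None,fx=s,fy=s,interpolation=cv2.INTER_CUBIC)
for d in(0,-.02,-.04,-.06):
  for z in (-.011,0,.011):
    p=(proj(m,o["position"]+R[:,0]*d+R[:,2]*z)[0]-(x0,y0)+.5)*s-.5
    cv2.drawMarker(im,tuple(int(v) for v in np.round(p)),(0,0,255) if z else (0,255,0),cv2.MARKER_CROSS,8,1)
cv2.imwrite("pics/t6z.png",im)
E
```

```text
t 10.3 pos [0.5572 0.0781 0.0903] w 0.0002 x [ 0.4964  0.0565 -0.8662] y [-0.1116  0.9938  0.0008] F [-0.2373 -0.0285 -0.6873]
t 10.35 pos [0.5572 0.0781 0.0903] w -0.0002 x [ 0.4964  0.0564 -0.8663] y [-0.1115  0.9938  0.0008] F [-0.5018 -0.5432  0.5388]
```

View pics/s6z.png

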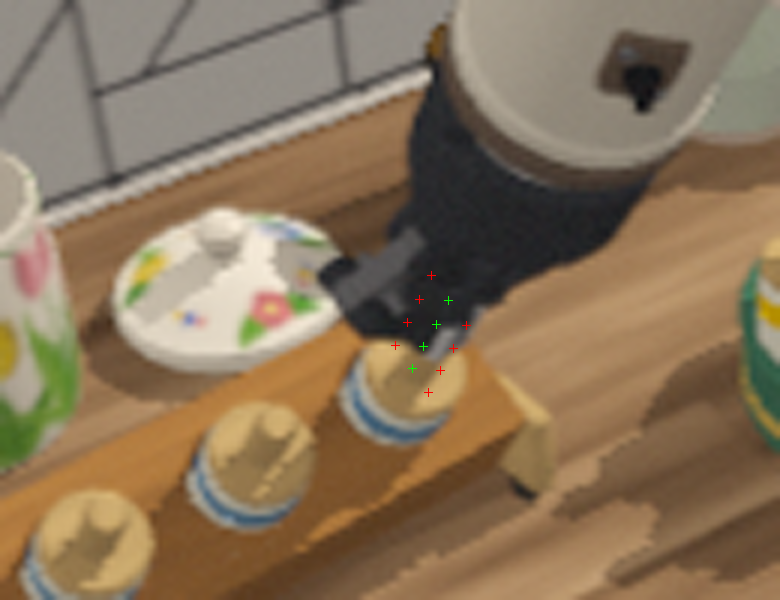

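View pics/t6z.png

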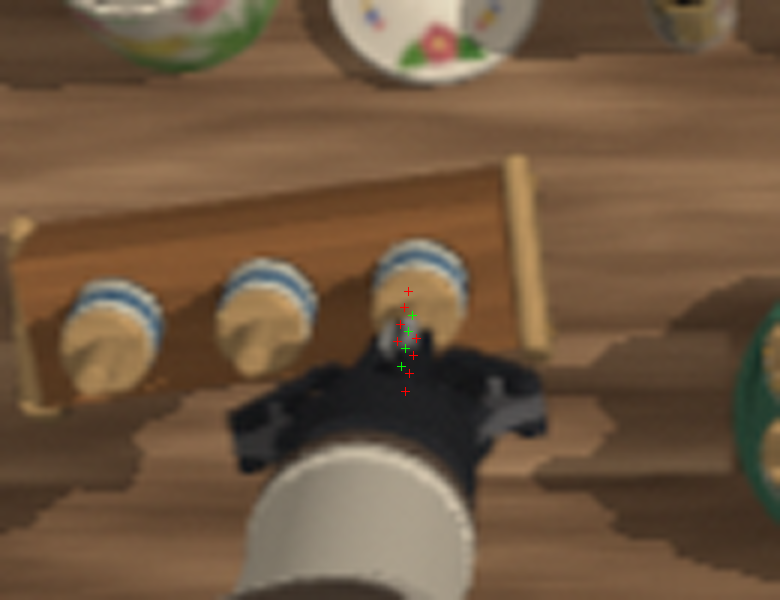

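play_rows(
  rows="0 0 0 0 0 0 0; 0 0 0 0 0 0 0; 0 0 0 0 0 0 0; 0 0.2 0.02 -0.35 0 0 0; 0 0.4 0.05 -0.7 0 0 0; 0 0.6 0.07 -1.05 0 0 0; 0 0.8 0.1 -1.4 0 0 0; 0 1 0.11 -1.73 0 0 0; 0 1 0.11 -1.73 0 0 0; 0 1 0.11 -1.73 0 0 0",
)

```text
t: 11.4
position: [0.5672, 0.0792, 0.0729]
ee_rot: [-0.028, 0.5, 0.049, 0.864]
ft_force: [-0.2, 1.0, 0.0]
gripper_width: 0.0429
```

```bash
python3 look.py w7; python3 ax.py w7 240 170 400 300 5;python3 -c "
from rig import env;print(env.get_obs()['qpos'])"
```

```text
t 11.4 pos [0.5672 0.0792 0.0729] w 0.0429 x [ 0.4962  0.0566 -0.8663] y [-0.1116  0.9938  0.001 ] F [-0.206  0.977  0.001]
0 [372.4 325.3]
0.01 [373.  295.2]
0.02 [373.6 267.8]
0.03 [374.1 242.9]
0.05 [375.  199.1]
[ 0.28781093  0.3728058  -0.57043738  2.32372878  1.71168103  0.24219943
 -0.16544133]
```

View pics/w7z.png

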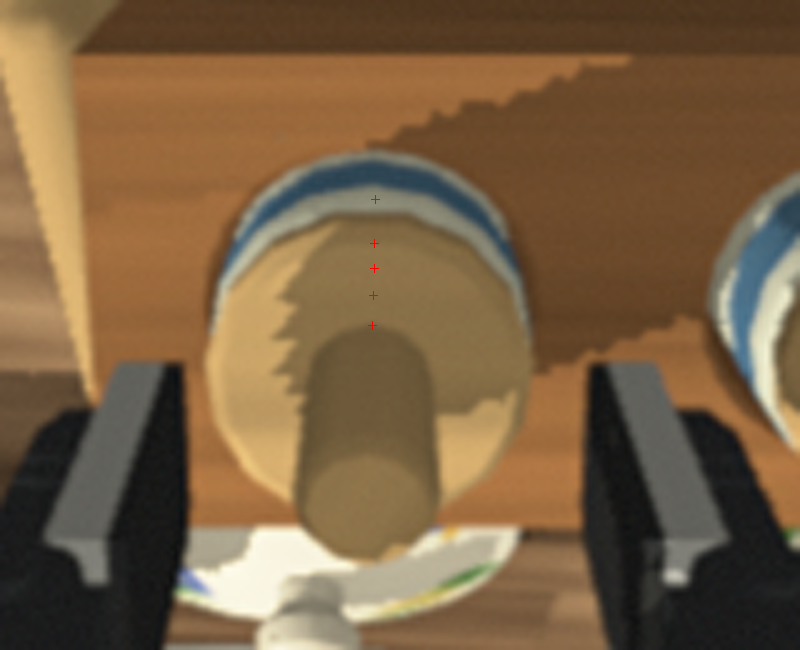

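play_rows(
  rows="0 0.15 0.02 -0.25 0 0 0; 0 0.3 0.03 -0.5 0 0 0; 0 0.45 0.05 -0.8 0 0 0; 0 0.6 0.06 -1.05 0 0 0; 0 0.7 0.08 -1.2 0 0 0; 0 0.7 0.08 -1.2 0 0 0",
)

```text
t: 12.05
position: [0.5742, 0.08, 0.0606]
ee_rot: [-0.027, 0.5, 0.049, 0.864]
ft_force: [-0.4, 0.6, -0.1]
gripper_width: 0.0424
```

```bash
python3 look.py w8; python3 ax.py w8 240 170 400 300 5
```

```text
t 12.05 pos [0.5742 0.08   0.0606] w 0.0424 x [ 0.496   0.0567 -0.8665] y [-0.1116  0.9938  0.0011] F [-0.4318  0.5775 -0.0712]
0 [372.7 325.1]
0.01 [373.2 295. ]
0.02 [373.8 267.7]
0.03 [374.3 242.7]
0.05 [375.1 199. ]
```

View pics/w8z.png

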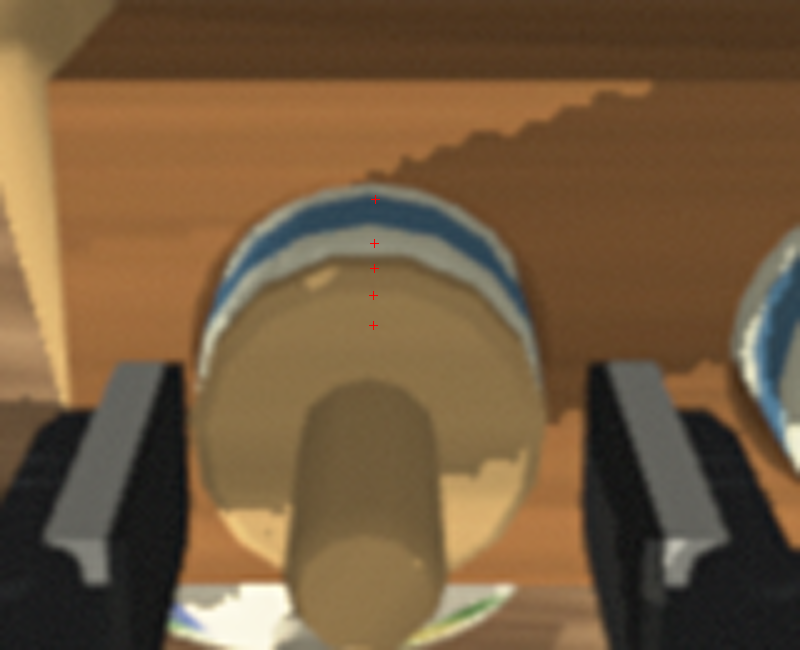

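play_rows(
  rows="0.4 0 0 0 0 0 0; 0.7 0 0 0 0 0 0; 1 0 0 0 0 0 0; 1 0 0 0 0 0 0; 1 0 0 0 0 0 0",
)

```text
t: 12.6
position: [0.5747, 0.0781, 0.0626]
ee_rot: [-0.029, 0.498, 0.047, 0.865]
ft_force: [-13.6, -5.6, 23.3]
gripper_width: 0.0258
```

```bash
python3 look.py w9; python3 ax.py w9 240 170 400 300 5
```

```text
t 12.6 pos [0.5747 0.0781 0.0626] w 0.0258 x [ 0.4994  0.0526 -0.8648] y [-0.1095  0.994  -0.0028] F [-13.5893  -5.5837  23.3233]
0 [372.6 325.1]
0.01 [373.2 295. ]
0.02 [373.7 267.6]
0.03 [374.2 242.7]
0.05 [375.1 198.9]
```

View pics/w9z.png

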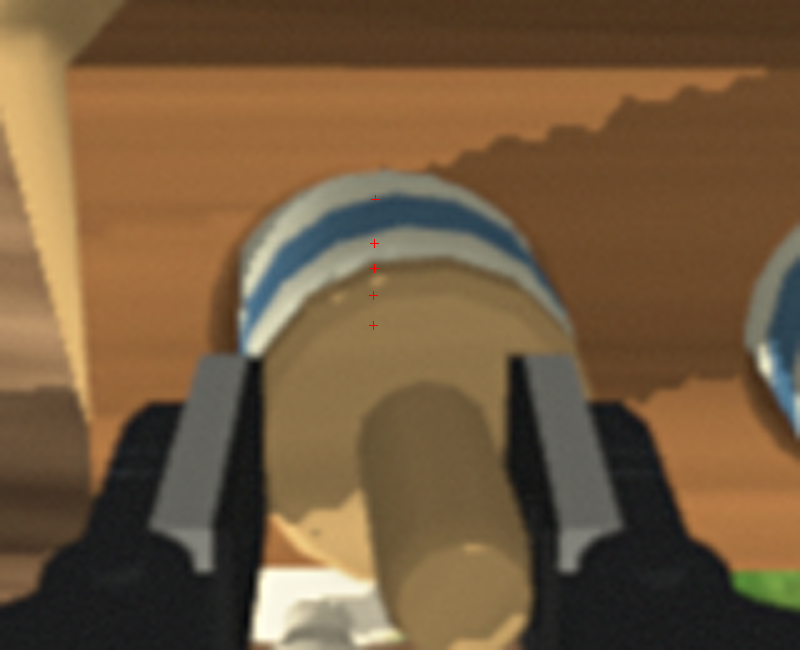

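play_rows(
  rows="0 0 0 0 0 0 0; 0 0 0 0 0 0 0; 0 -0.15 0 0.25 0 0 0; 0 -0.3 0.1 0.4 0 0 0; 0 -0.3 0.1 0.4 0 0 0; 0 -0.3 0.1 0.4 0 0 0",
)

```text
t: 13.25
position: [0.5712, 0.0812, 0.065]
ee_rot: [-0.028, 0.499, 0.049, 0.865]
ft_force: [0.3, -0.6, 0.4]
gripper_width: 0.0426
```

```bash
python3 look.py w10; python3 ax.py w10 240 170 400 300 5
```

```text
t 13.25 pos [0.5712 0.0812 0.065 ] w 0.0426 x [ 0.4965  0.0567 -0.8662] y [-0.112   0.9937  0.0009] F [ 0.2836 -0.595   0.4329]
0 [372.4 325.2]
0.01 [373. 295.]
0.02 [373.6 267.7]
0.03 [374.1 242.8]
0.05 [375. 199.]
```

View pics/w10z.png

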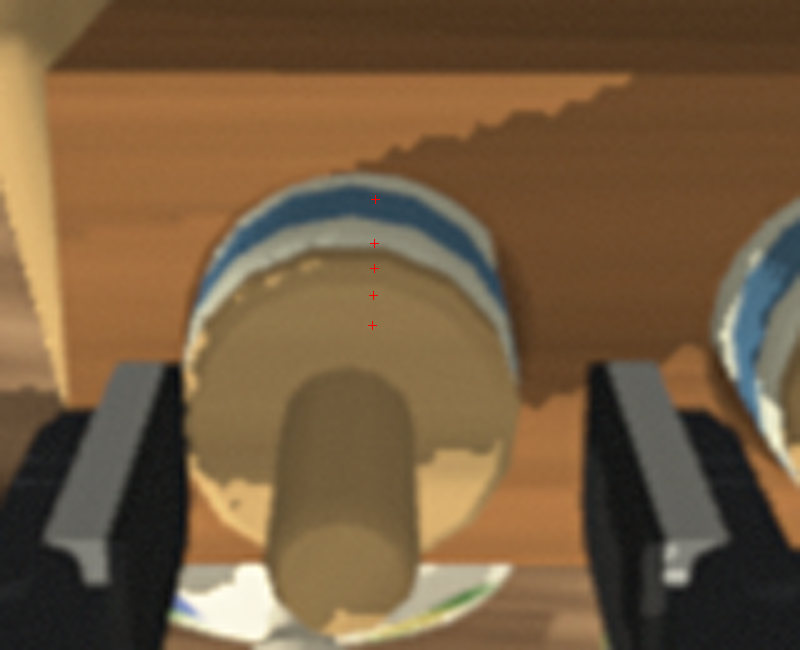

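play_rows(
  rows="0 -0.1 -0.2 0.26 0 0 0; 0 -0.1 -0.42 0.26 0 0 0; 0.2 -0.1 -0.42 0.26 0 0 0; 0.4 -0.1 -0.42 0.26 0 0 0; 0.5 -0.1 -0.42 0.26 0 0 0; 0.6 -0.1 -0.42 0.26 0 0 0; 0.7 -0.1 -0.42 0.26 0 0 0; 1 -0.1 -0.42 0.26 0 0 0; 1 -0.1 -0.42 0.26 0 0 0; 1 -0.1 -0.42 0.26 0 0 0",
)

```text
t: 14.3
position: [0.5703, 0.0768, 0.0678]
ee_rot: [-0.028, 0.499, 0.049, 0.865]
ft_force: [-2.3, -1.0, 5.2]
gripper_width: 0.0128
```

```bash
python3 look.py w11; python3 ax.py w11 240 170 400 300 5
```

```text
t 14.3 pos [0.5703 0.0768 0.0678] w 0.0128 x [ 0.4967  0.0565 -0.8661] y [-0.1117  0.9937  0.0007] F [-2.3041 -1.0273  5.1944]
0 [372.5 324.9]
0.01 [373.1 294.7]
0.02 [373.6 267.4]
0.03 [374.1 242.5]
0.05 [375.  198.7]
```

View pics/w11z.png

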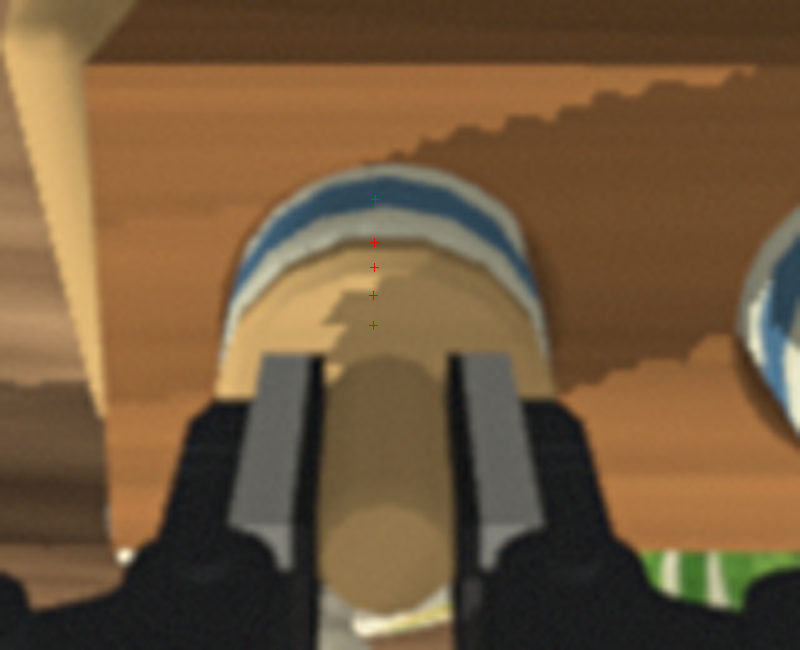

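play_rows(
  rows="1 -0.1 -0.01 0.17 0 0 0; 1 -0.3 -0.03 0.5 0 0 0; 1 -0.6 -0.07 1.05 0 0 0; 1 -1 -0.11 1.74 0 0 0; 1 -1.4 -0.16 2.43 0 0 0; 1 -1.8 -0.2 3.13 0 0 0; 1 -2.2 -0.25 3.83 0 0 0; 1 -2.6 -0.3 4.52 0 0 0; 1 -3 -0.34 5.22 0 0 0; 1 -3.5 -0.4 6.1 0 0 0; 1 -3.5 -0.4 7.5 0 0 0; 1 -3.5 -0.4 9 0 0 0; 1 -3.5 -0.4 9 0 0 0",
)

```text
t: 15.65
position: [0.536, 0.0722, 0.159]
ee_rot: [-0.027, 0.498, 0.048, 0.865]
ft_force: [1.3, -0.2, -1.3]
gripper_width: 0.0128
```

```bash
python3 look.py w12; python3 look.py s12 scene;python3 - <<'E'
from h import *; from rig import env
o=env.get_obs();R=Ro.from_quat(o["ee_rot"]).as_matrix();print(o["t"],o["qpos"])
Rt=Rdown(6.2);Rt[:,1:]*=-1;print(turn(Rt,R))
E
```

```text
t 15.65 pos [0.536  0.0722 0.159 ] w 0.0128 x [ 0.4985  0.0554 -0.8651] y [-0.1097  0.994   0.0005] F [ 1.2625 -0.1883 -1.2983]
t 15.7 pos [0.5356 0.0717 0.1581] w 0.0131 x [ 0.4977  0.0548 -0.8656] y [-0.1091  0.994   0.0002] F [ 0.6633 -1.1455 -1.3218]
15.75 [ 0.6963  0.1512 -0.961   2.3325  0.7567  0.2664  0.7644]
[-3.265 29.792 -0.088]
```

View pics/w12.png

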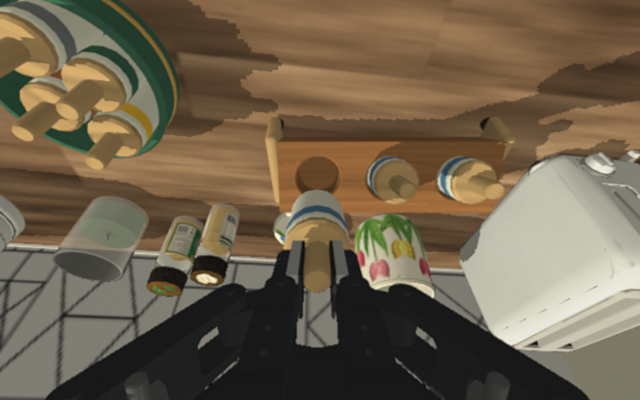

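View pics/s12.png

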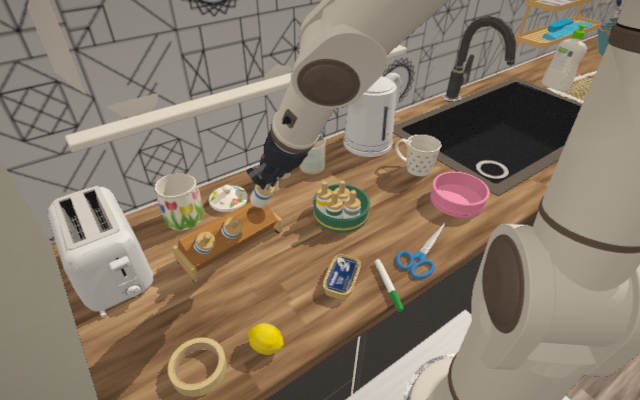

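play_rows(
  rows="1 0 0 1 -0.8 7 0; 1 0 -1 3 -1.6 14 0; 1 0.5 -3 5 -2.4 21 0; 1 1 -6 5 -3.27 29.8 -0.1; 1 1.5 -9 5 -3.27 29.8 -0.1; 1 2 -12 5 -3.27 29.8 -0.1; 1 2.6 -15 5 -3.27 29.8 -0.1; 1 2.6 -18 5 -3.27 29.8 -0.1; 1 2.6 -20.3 5 -3.27 29.8 -0.1; 1 2.6 -20.3 5 -3.27 29.8 -0.1; 1 2.6 -20.3 5 -3.27 29.8 -0.1; 1 2.6 -20.3 5 -3.27 29.8 -0.1",
)

```text
t: 16.95
position: [0.5611, -0.1286, 0.2068]
ee_rot: [-0.039, 0.706, 0.04, 0.706]
ft_force: [-0.3, 0.4, -1.6]
gripper_width: 0.0128
```

```bash
python3 look.py w13; python3 look.py s13 scene;python3 -c "
from rig import env;print(env.get_obs()['qpos'])
import cv2
s=cv2.imread('pics/s13.png');cv2.imwrite('pics/s13z.png',cv2.resize(s[80:260,260:420],None,fx=3.3,fy=3.3,interpolation=cv2.INTER_CUBIC))"
```

```text
t 16.95 pos [ 0.5611 -0.1286  0.2068] w 0.0128 x [-0.0012  0.0012 -1.    ] y [-0.1111  0.9938  0.0014] F [-0.2574  0.3632 -1.6002]
t 17.0 pos [ 0.5612 -0.1284  0.2071] w 0.0127 x [-0.0007  0.0013 -1.    ] y [-0.1117  0.9937  0.0013] F [ 0.7105  0.7488 -2.1986]
[ 0.92257871  0.51247757 -0.99778698  1.72253219  0.46354728  1.16538624
  1.47695608]
```

View pics/w13.png

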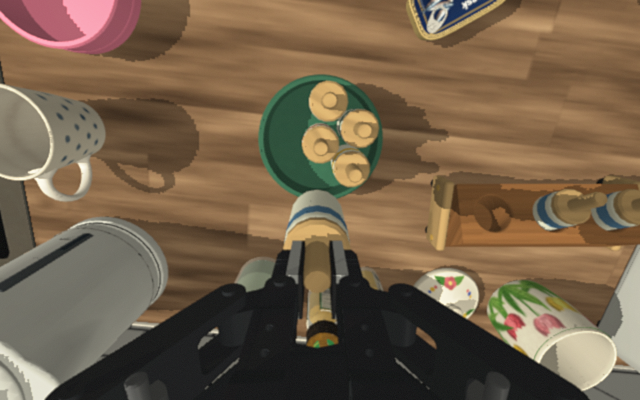

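View pics/s13z.png

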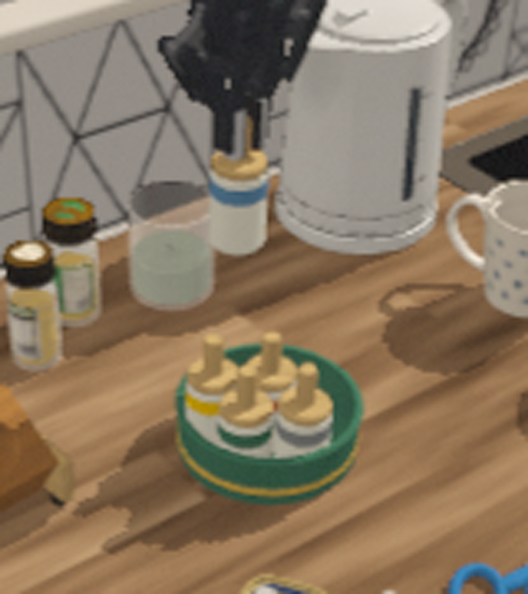

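```bash
cat > jar.py <<'E'
from h import *; import pickle
def circ(r,z,n=60):
    a=np.linspace(0,2*np.pi,n);return np.c_[r*np.cos(a),r*np.sin(a),0*a+z]
def draw(im,m,T,off,s,col=(0,0,255)):
    for r,z in((.0175,.0),(.020,.003),(.020,.061),(.0195,.061),(.0195,.069),(.0075,.069),(.0075,.099)):
        P=circ(r,z)@T[:3,:3].T+T[:3,3]
        p=(proj(m,P)-off+.5)*s-.5
        cv2.polylines(im,[np.int32(p*16)],True,col,1,cv2.LINE_AA,4)
def jarT(o,db,y,z,tilt,roll=0):
    """jar pose: pivot at knob (84mm up jar axis) located in tool frame; jar z = -tool x at tilt 0; tilt deg about tool y"""
    R=Ro.from_quat(o["ee_rot"]).as_matrix()
    J=np.c_[R[:,2],R[:,1],-R[:,0]]  # jar x=tool z, y=tool y, z=-tool x
    assert np.linalg.det(J)>0
    J=Ro.from_rotvec(np.radians(tilt)*R[:,1]).as_matrix()@Ro.from_rotvec(np.radians(roll)*R[:,2]).as_matrix()@J
    piv=o["position"]+R[:,0]*(db-.084)+R[:,1]*y+R[:,2]*z
    T=np.eye(4);T[:3,:3]=J;T[:3,3]=piv-J[:,2]*.084;return T
def show(n,roi,s,pars,out):
    o,m=pickle.load(open(n+".pkl","rb"));x0,y0,x1,y1=roi
    im=cv2.resize(cv2.imread(f"pics/{n}.png")[y0:y1,x0:x1],None,fx=s,fy=s,interpolation=cv2.INTER_CUBIC)
    for k,p in enumerate(pars): draw(im,m,jarT(o,*p),(x0,y0),s,[(0,0,255),(255,0,255)][k])
    cv2.imwrite(f"pics/{out}.png",im)
E
python3 - <<'E'
from jar import *
show("w13",(260,170,380,300),4.5,[(.044,.0015,0,0)],"j1")
show("s13",(300,100,360,180),7,[(.044,.0015,0,0)],"j2")
a=cv2.imread("pics/j1.png")[:585,:540];b=cv2.imread("pics/j2.png")
h=np.zeros((600,800,3),np.uint8);h[:585,:400]=a[:,70:470];h[:560,400:]=b[:,:400];cv2.imwrite("pics/j.png",h)
E
```

```text
(no output)
```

View pics/j.png

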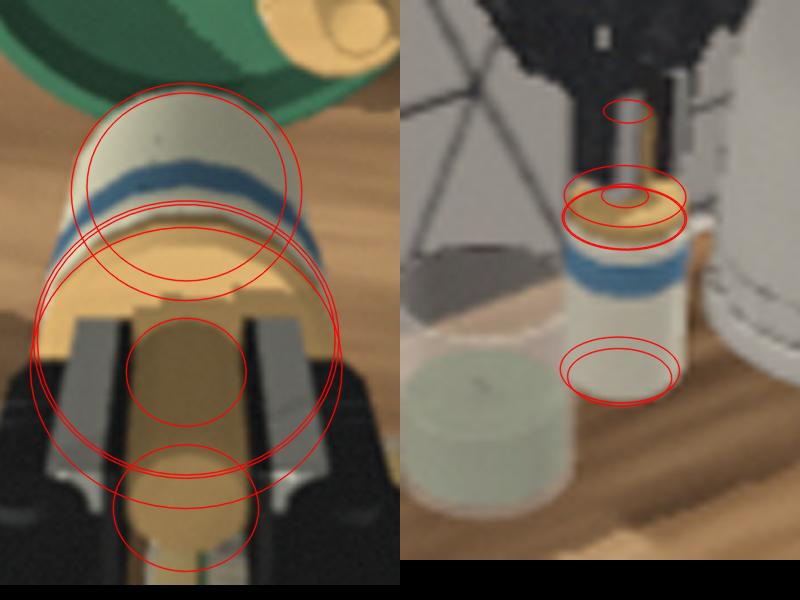

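```bash
python3 - <<'E'
from tin import *; import pickle
o,m=pickle.load(open("w13.pkl","rb"));im=cv2.imread("pics/w13.png")
print(tinfit(im,m,(245,60,395,205),save="pics/f4.png"))
cv2.imwrite("pics/c13.png",cv2.resize(im[70:205,250:390],None,fx=5.5,fy=4.4*1.25,interpolation=cv2.INTER_CUBIC)[:600*2])
K,R,t=KRt(m);print(-R.T@t)
E
```

```text
(array([ 0.5191, -0.1278]), np.float64(0.05202816750985004))
[ 0.4852 -0.1358  0.3788]
```

View pics/f4.png

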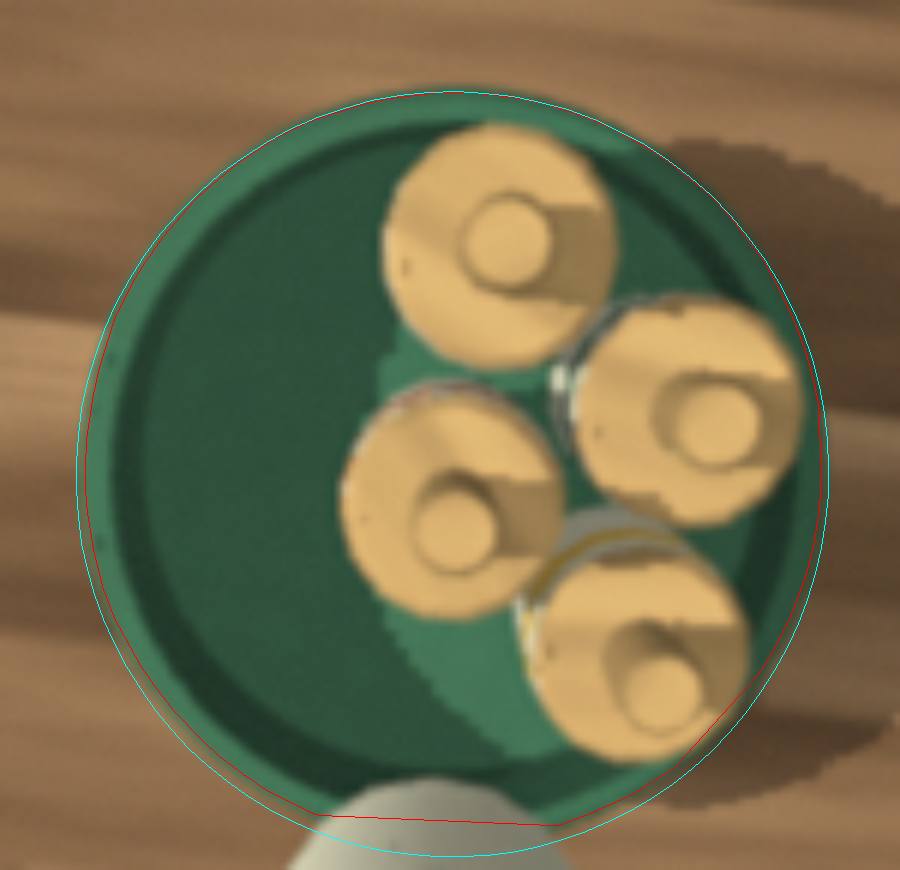

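View pics/c13.png

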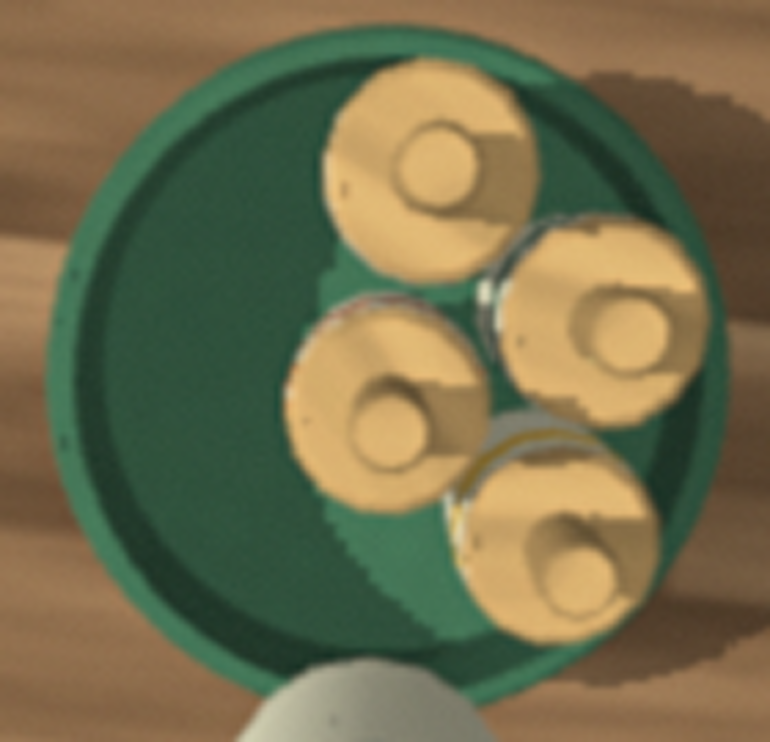

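```bash
python3 - <<'E'
from h import *; import pickle
o,m=pickle.load(open("w13.pkl","rb"));c=np.array([.5175,-.1277])
L={}
for n,p in dict(grey=(508,242),green=(716,425),red=(456,528),yel=(664,690)).items():
    q=onz(m,(245+(p[0]+.5)/6-.5,60+(p[1]+.5)/6-.5),.105)[:2];L[n]=q;d=q-c;print(n,q,np.linalg.norm(d),np.degrees(np.arctan2(d[1],d[0])))
for a in(-3,-63,-123):
    q=c+.0435*np.array([np.cos(np.radians(a)),np.sin(np.radians(a))]);print(a,q,{n:round(float(np.linalg.norm(q-L[n])),4) for n in L})
E
```

```text
grey [ 0.4747 -0.1253] 0.04284591259685448 176.76628950855763
green [ 0.4975 -0.0902] 0.042484488317928844 118.08179814250524
red [ 0.5175 -0.1281] 0.0003910445448371004 -84.54814834849604
yel [ 0.5394 -0.0919] 0.04198975735807892 58.53591646746839
-3 [ 0.5609 -0.13  ] {'grey': 0.0863, 'green': 0.0749, 'red': 0.0434, 'yel': 0.0438}
-63 [ 0.5372 -0.1665] {'grey': 0.0749, 'green': 0.086, 'red': 0.0431, 'yel': 0.0746}
-123 [ 0.4938 -0.1642] {'grey': 0.0433, 'green': 0.0741, 'red': 0.0432, 'yel': 0.0855}
```

play_rows(
  rows="1 0 -0.3 0 0 0 0; 1 0 -0.3 -3 0 0 0; 1 0 -0.3 -6 0 0 0; 1 0 -0.3 -9 0 0 0; 1 0 -0.3 -10 0 0 0; 1 0 -0.3 -10 0 0 0; 1 0 -0.3 -10 0 0 0",
)

```text
t: 17.75
position: [0.5623, -0.133, 0.1088]
ee_rot: [-0.038, 0.705, 0.039, 0.707]
ft_force: [0.6, -0.8, -1.4]
gripper_width: 0.0127
```

```bash
python3 look.py w14; python3 look.py s14 scene;python3 - <<'E'
from jar import *
show("w14",(240,110,400,300),3.1,[(.044,.0015,0,0)],"j1")
show("s14",(300,130,380,240),5.3,[(.044,.0015,0,0)],"j2")
a=cv2.imread("pics/j1.png");b=cv2.imread("pics/j2.png")
h=np.zeros((600,1000,3),np.uint8);h[:a.shape[0],:a.shape[1]]=a;h[:b.shape[0],a.shape[1]:a.shape[1]+b.shape[1]]=b;cv2.imwrite("pics/j.png",h[:,:a.shape[1]+b.shape[1]][:,:800])
E
```

```text
t 17.75 pos [ 0.5623 -0.133   0.1088] w 0.0127 x [ 0.0015  0.0014 -1.    ] y [-0.1096  0.994   0.0013] F [ 0.6312 -0.7817 -1.3564]
t 17.8 pos [ 0.5627 -0.1331  0.1092] w 0.0127 x [ 0.0025  0.0011 -1.    ] y [-0.1095  0.994   0.0008] F [ 0.8539  0.2194 -0.8494]
```

View pics/j.png

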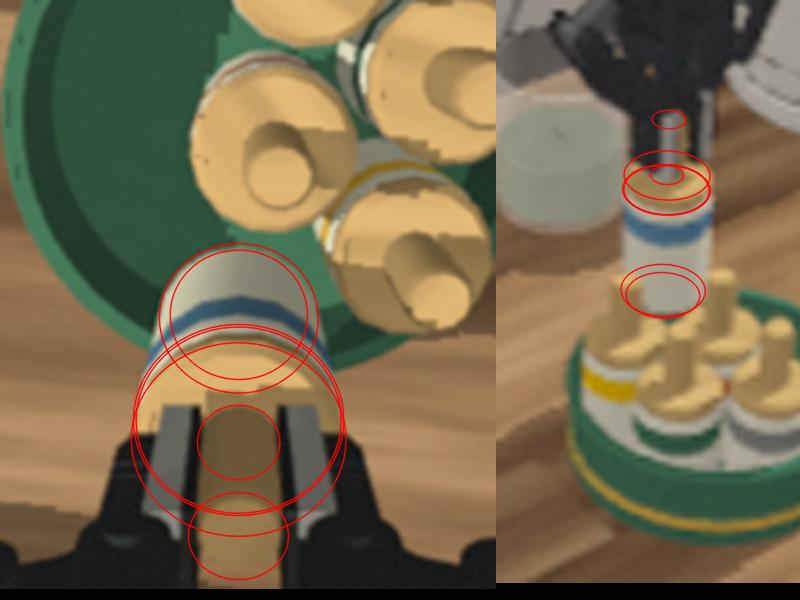

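play_rows(
  rows="1 -0.15 0.15 -1 0 0 0; 1 -0.15 0.15 -2 0 0 0; 1 -0.15 0.15 -3 0 0 0; 1 -0.15 0.15 -4 0 0 0; 1 -0.15 0.15 -4.5 0 0 0; 1 -0.15 0.15 -5 0 0 0; 1 -0.15 0.15 -5 0 0 0; 1 -0.15 0.15 -5 0 0 0",
)

```text
t: 18.65
position: [0.5599, -0.1316, 0.0577]
ee_rot: [-0.038, 0.706, 0.039, 0.706]
ft_force: [-0.3, -0.1, -1.7]
gripper_width: 0.013
```

```bash
python3 look.py w15; python3 look.py s15 scene;python3 - <<'E'
from jar import *
show("w15",(240,110,400,300),3.1,[(.044,.0015,0,0)],"j1")
show("s15",(300,150,380,240),5.3,[(.044,.0015,0,0)],"j2")
a=cv2.imread("pics/j1.png");b=cv2.imread("pics/j2.png")
h=np.zeros((600,1000,3),np.uint8);h[:a.shape[0],:a.shape[1]]=a;h[:b.shape[0],a.shape[1]:a.shape[1]+b.shape[1]]=b;cv2.imwrite("pics/j.png",h[:,:a.shape[1]+b.shape[1]][:,:800])
E
```

```text
t 18.65 pos [ 0.5599 -0.1316  0.0577] w 0.013 x [ 0.      0.0017 -1.    ] y [-0.1094  0.994   0.0017] F [-0.2612 -0.0701 -1.6512]
t 18.7 pos [ 0.5601 -0.1316  0.0579] w 0.0127 x [ 0.0003  0.0015 -1.    ] y [-0.1093  0.994   0.0015] F [ 0.434   0.5683 -1.7856]
```

View pics/j.png

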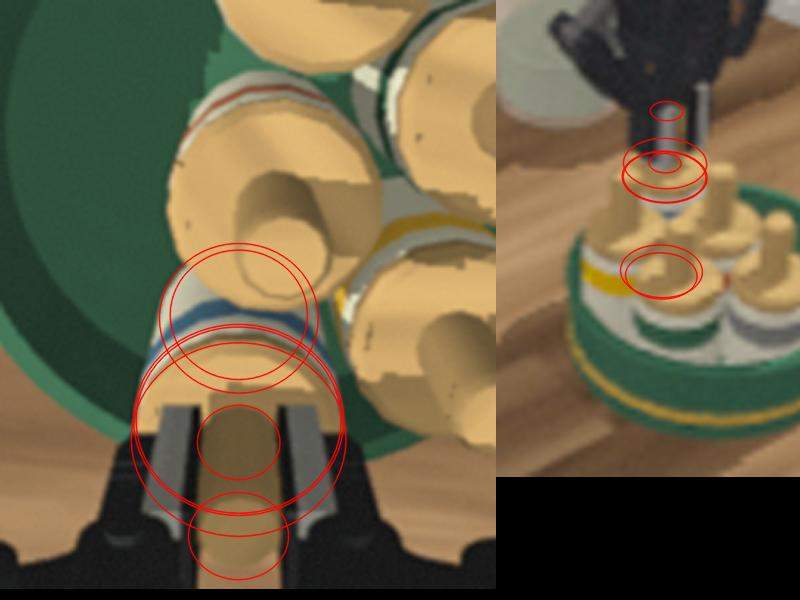

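play_rows(
  rows="1 0.05 0 -0.2 0 0 0; 1 0.05 0 -0.4 0 0 0; 1 0.05 0 -0.5 0 0 0; 1 0.05 0 -0.55 0 0 0; 1 0.05 0 -0.6 0 0 0",
)

```text
t: 19.25
position: [0.5602, -0.1317, 0.0515]
ee_rot: [-0.038, 0.706, 0.039, 0.706]
ft_force: [0.3, 0.3, -0.6]
gripper_width: 0.0126
```

play_rows(
  rows="1 0 0 -0.1 0 0 0; 1 0 0 -0.15 0 0 0; 1 0 0 -0.2 0 0 0; 1 0 0 -0.2 0 0 0",
)

```text
t: 19.65
position: [0.5611, -0.1317, 0.0506]
ee_rot: [-0.038, 0.706, 0.039, 0.706]
ft_force: [-1.6, 0.3, 7.3]
gripper_width: 0.0127
```

play_rows(
  rows="0.6 0 0 0 0 0 0; 0.45 0 0 0 0 0 0; 0.4 0 0 0 0 0 0; 0.4 0 0 0.5 0 0 0; 0.4 0 0 2 0 0 0; 0.4 0 0 5 0 0 0; 0.4 0 0 9 0 0 0; 0.4 0 0 13 0 0 0; 0.4 0 0 13 0 0 0",
)

```text
t: 20.55
position: [0.5645, -0.1313, 0.1865]
ee_rot: [-0.039, 0.703, 0.038, 0.71]
ft_force: [0.7, 0.2, 0.7]
gripper_width: 0.0256
```

```bash
python3 look.py w16; python3 look.py s16 scene;python3 - <<'E'
import cv2,numpy as np
a=cv2.resize(cv2.imread("pics/w16.png")[60:300,220:420],None,fx=2.5,fy=2.5,interpolation=cv2.INTER_CUBIC)
b=cv2.resize(cv2.imread("pics/s16.png")[150:250,300:380],None,fx=3.7,fy=3.7,interpolation=cv2.INTER_CUBIC)
h=np.zeros((600,800,3),np.uint8);h[:600,:500]=a;h[:370,500:796]=b;cv2.imwrite("pics/j.png",h)
E
```

```text
t 20.55 pos [ 0.5645 -0.1313  0.1865] w 0.0256 x [ 0.01   -0.001  -0.9999] y [-0.1098  0.994  -0.0021] F [0.7334 0.2036 0.6942]
t 20.6 pos [ 0.5628 -0.1317  0.1838] w 0.0255 x [ 0.0063 -0.0006 -1.    ] y [-0.1093  0.994  -0.0013] F [-0.1614  0.7603 -0.301 ]
```

View pics/j.png

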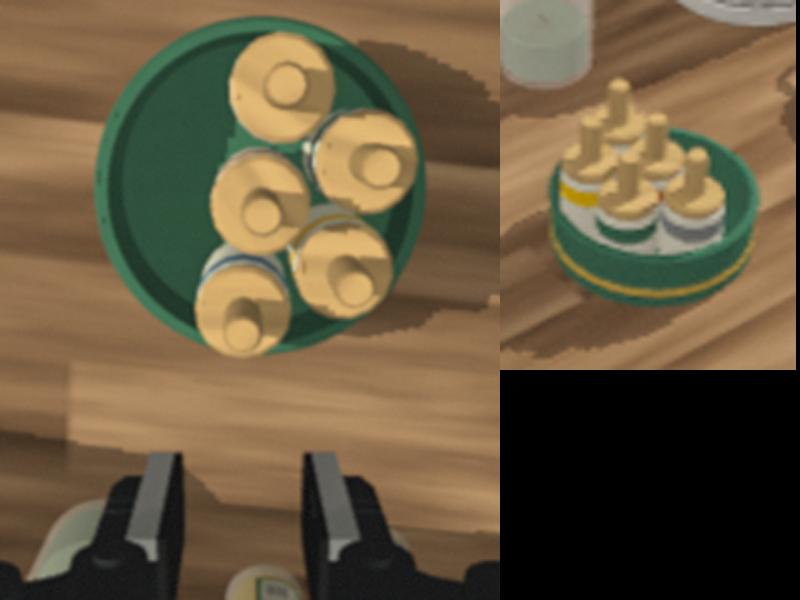

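```bash
python3 - <<'E'
from h import *; from rig import env
o=env.get_obs();R=Ro.from_quat(o["ee_rot"]).as_matrix();print(o["position"],o["qpos"])
Rt=Rrack(6.4);Rt[:,1:]*=-1;print(turn(Rt,R),(np.array([.528,.1405,.1285])-o["position"])*100)
E
```

```text
[ 0.5612 -0.1319  0.1816] [ 0.9133  0.538  -0.9784  1.7507  0.4924  1.1179  1.4581]
[  3.3096 -29.6586   0.1377] [-3.317  27.2411 -5.3112]
```

play_rows(
  rows="0.2 0 2 2 0 0 0; 0.2 0 6 2 0 0 0; 0.2 0 10 2 0 0 0; 0.2 -0.5 14 2 0.8 -7 0; 0.2 -1.5 18 2 1.6 -14 0; 0.2 -2.5 22 1 2.4 -21 0.1; 0.2 -3.3 25 0 3.3 -29.7 0.1; 0.2 -3.3 27.2 -1 3.3 -29.7 0.1; 0.2 -3.3 27.2 -2 3.3 -29.7 0.1; 0.2 -3.3 27.2 -3.5 3.3 -29.7 0.1; 0.2 -3.3 27.2 -4.5 3.3 -29.7 0.1; 0.2 -3.3 27.2 -5.3 3.3 -29.7 0.1; 0.2 -3.3 27.2 -5.3 3.3 -29.7 0.1; 0.2 -3.3 27.2 -5.3 3.3 -29.7 0.1",
)

```text
t: 22.05
position: [0.5266, 0.1413, 0.1266]
ee_rot: [-0.028, 0.5, 0.049, 0.864]
ft_force: [0.6, -0.0, 0.0]
gripper_width: 0.0342
```

```bash
python3 look.py w17; python3 ax.py w17 220 150 400 285 4.4; python3 -c "
from rig import env;print(env.get_obs()['qpos'])"
```

```text
t 22.05 pos [0.5266 0.1413 0.1266] w 0.0342 x [ 0.4943  0.0577 -0.8674] y [-0.1131  0.9936  0.0016] F [ 0.5807 -0.041   0.0255]
0 [415.6 373.9]
0.01 [416.1 347.4]
0.02 [416.6 323.4]
0.03 [417.1 301.5]
0.05 [417.8 262.9]
[ 0.33627615  0.23271686 -0.81057313  2.33982549  1.20988155  0.33891001
  0.15914831]
```

View pics/w17z.png

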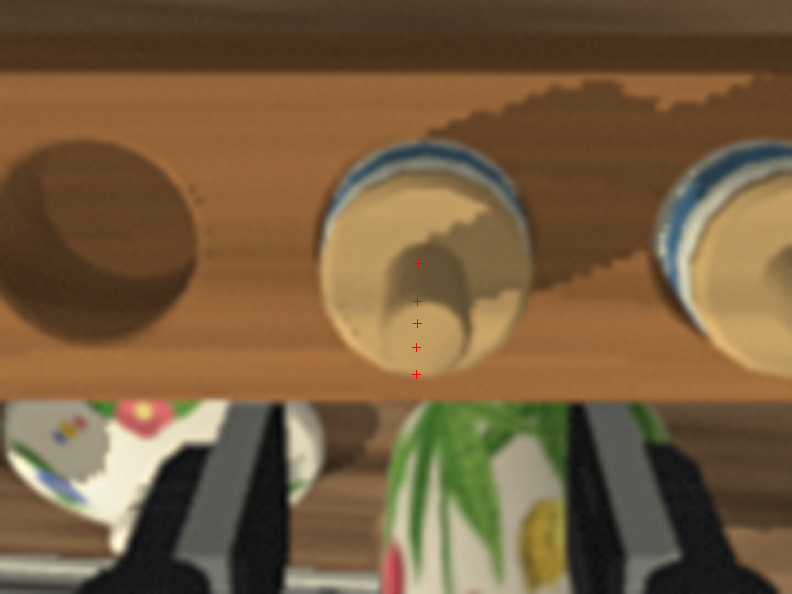

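```bash
python3 - <<'E'
from jar import *
show("w17",(220,150,400,285),4.4,[(.1138,.0015,0,0),(.1138,.0015,.0024,0)],"j1")
E
```

```text
(no output)
```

View pics/j1.png

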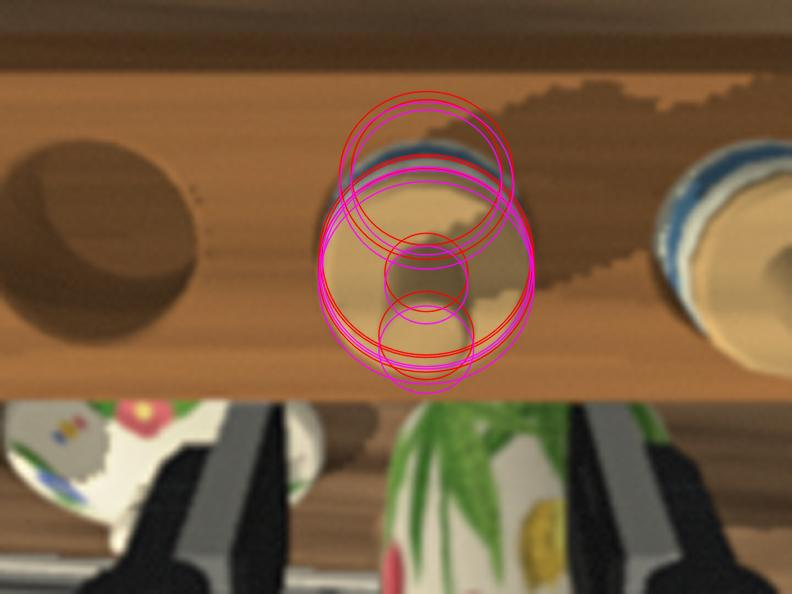

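play_rows(
  rows="0.1 0.35 0.04 -0.5 0 0 0; 0.1 0.6 0.07 -1 0 0 0; 0.1 0.9 0.1 -1.5 0 0 0; 0.1 1.2 0.14 -2 0 0 0; 0.1 1.5 0.17 -2.5 0 0 0; 0.1 1.8 0.2 -3 0 0 0; 0.1 2.1 0.24 -3.5 0 0 0; 0.1 2.4 0.28 -4 0 0 0; 0.1 2.65 0.31 -4.5 0 0 0; 0.1 2.95 0.34 -5 0 0 0; 0.1 3.2 0.37 -5.4 0 0 0; 0.1 3.45 0.4 -5.85 0 0 0; 0.1 3.45 0.4 -5.85 0 0 0; 0.1 3.45 0.4 -5.85 0 0 0",
)

```text
t: 23.5
position: [0.5617, 0.1443, 0.0681]
ee_rot: [-0.027, 0.5, 0.049, 0.864]
ft_force: [0.1, 0.5, 0.1]
gripper_width: 0.0383
```

```bash
python3 look.py w18; python3 ax.py w18 240 170 400 300 5
```

```text
t 23.5 pos [0.5617 0.1443 0.0681] w 0.0383 x [ 0.4947  0.0571 -0.8672] y [-0.1117  0.9937  0.0017] F [0.0882 0.5446 0.0616]
0 [372.4 324.8]
0.01 [373.1 294.6]
0.02 [373.6 267.3]
0.03 [374.1 242.4]
0.05 [375.  198.7]
```

View pics/w18z.png

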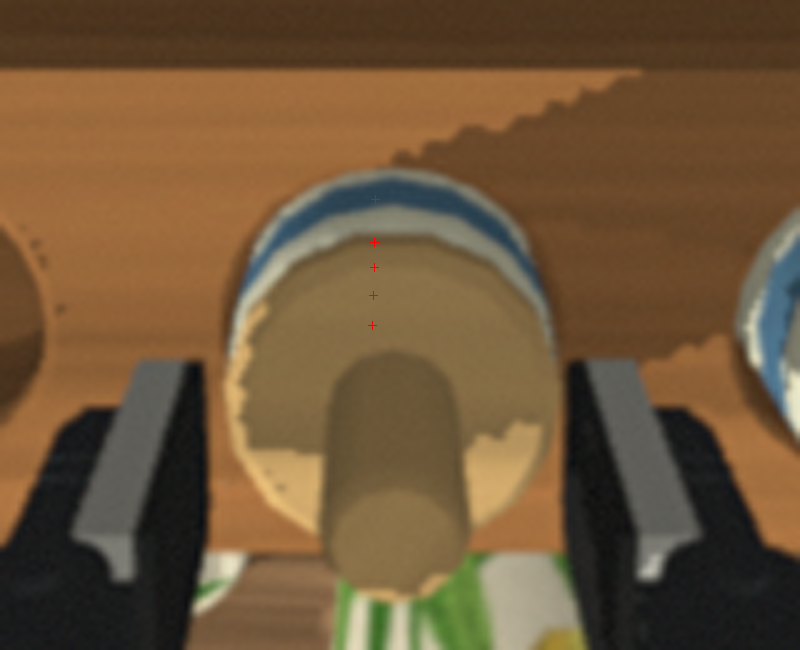

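play_rows(
  rows="0.3 0 0 0 0 0 0; 0.45 0 0 0 0 0 0; 0.6 0 0 0 0 0 0; 0.75 0 0 0 0 0 0; 1 0 0 0 0 0 0; 1 0 0 0 0 0 0; 1 0 0 0 0 0 0",
)

```text
t: 24.25
position: [0.5619, 0.1446, 0.0684]
ee_rot: [-0.027, 0.5, 0.049, 0.864]
ft_force: [-2.3, -0.2, 5.0]
gripper_width: 0.0128
```

play_rows(
  rows="1 -0.1 -0.01 0.17 0 0 0; 1 -0.3 -0.03 0.5 0 0 0; 1 -0.6 -0.07 1.05 0 0 0; 1 -1 -0.11 1.74 0 0 0; 1 -1.4 -0.16 2.43 0 0 0; 1 -1.8 -0.2 3.13 0 0 0; 1 -2.2 -0.25 3.83 0 0 0; 1 -2.6 -0.3 4.52 0 0 0; 1 -3 -0.34 5.22 0 0 0; 1 -3.5 -0.4 6.1 0 0 0; 1 -3.5 -0.4 7.5 0 0 0; 1 -3.5 -0.4 9 0 0 0; 1 -3.5 -0.4 9 0 0 0",
)

```text
t: 25.55
position: [0.5276, 0.1403, 0.1597]
ee_rot: [-0.027, 0.499, 0.048, 0.865]
ft_force: [0.4, -0.6, -1.5]
gripper_width: 0.0128
```

```bash
python3 - <<'E'
from h import *; from rig import env
o=env.get_obs();R=Ro.from_quat(o["ee_rot"]).as_matrix();print(o["position"],o["qpos"],o["gripper_width"])
Rt=Rdown(6.2);Rt[:,1:]*=-1;print(turn(Rt,R),(np.array([.5374,-.168,.2068])-o["position"])*100)
E
```

```text
[0.5276 0.1403 0.1597] [ 0.4463  0.1573 -0.9054  2.3134  0.918   0.3496  0.4449] 0.01276055892079232
[-3.3655 29.8503 -0.1421] [  0.9832 -30.8319   4.7072]
```

play_rows(
  rows="1 0 0 1 -0.8 7 0; 1 0 -2 3 -1.6 14 0; 1 0.2 -5 4.7 -2.4 21 0; 1 0.5 -8 4.7 -3.36 29.85 -0.1; 1 0.7 -11 4.7 -3.36 29.85 -0.1; 1 1 -15 4.7 -3.36 29.85 -0.1; 1 1 -19 4.7 -3.36 29.85 -0.1; 1 1 -23 4.7 -3.36 29.85 -0.1; 1 1 -27 4.7 -3.36 29.85 -0.1; 1 1 -30.8 4.7 -3.36 29.85 -0.1; 1 1 -30.8 4.7 -3.36 29.85 -0.1; 1 1 -30.8 4.7 -3.36 29.85 -0.1; 1 1 -30.8 4.7 -3.36 29.85 -0.1; 1 1 -30.8 4.7 -3.36 29.85 -0.1",
)

```text
t: 26.95
position: [0.5367, -0.1661, 0.2048]
ee_rot: [-0.039, 0.707, 0.04, 0.705]
ft_force: [0.3, 0.5, -1.4]
gripper_width: 0.0129
```

```bash
cat > hold.py <<'E'
import sys
from look import look
from jar import *
n=sys.argv[1];pars=[tuple(map(float,a.split(","))) for a in sys.argv[2:]] or [(.0445,.0015,0,0)]
look("w"+n);look("s"+n,"scene")
show("w"+n,(200,60,400,300),2.5,pars,"j1");show("s"+n,(290,90,370,240),4,pars,"j2")
a=cv2.imread("pics/j1.png");b=cv2.imread("pics/j2.png")
h=np.zeros((600,820,3),np.uint8);h[:a.shape[0],:a.shape[1]]=a;h[:b.shape[0],500:500+b.shape[1]]=b[:600];cv2.imwrite(f"pics/h{n}.png",h[:,:800])
E
python3 hold.py 19
```

```text
t 26.95 pos [ 0.5367 -0.1661  0.2048] w 0.0129 x [-0.0032  0.0003 -1.    ] y [-0.1117  0.9937  0.0007] F [ 0.2827  0.5124 -1.3948]
t 27.0 pos [ 0.5369 -0.1662  0.205 ] w 0.0127 x [-0.0029  0.0002 -1.    ] y [-0.1118  0.9937  0.0006] F [-0.8473  0.2409 -1.0309]
```

View pics/h19.png

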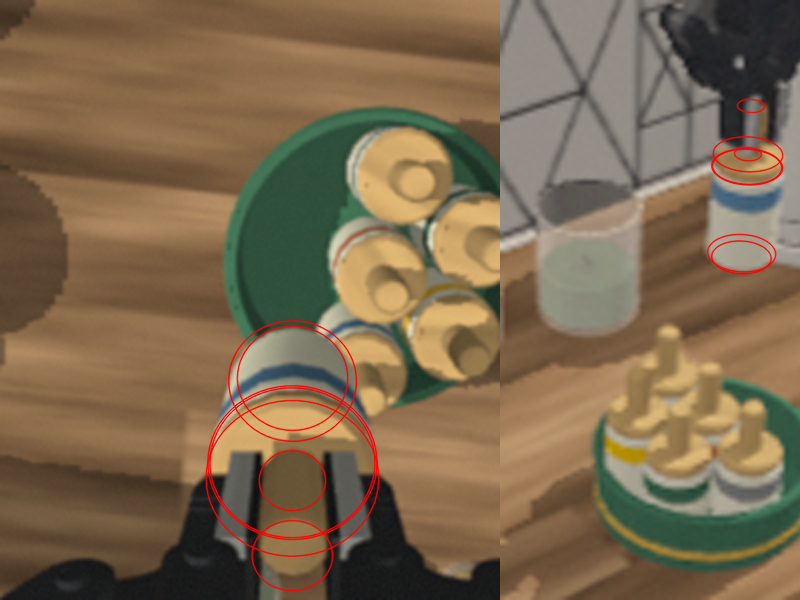

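play_rows(
  rows="1 0 -0.18 0 0 1.5 0; 1 0 -0.18 -3 0 1.5 0; 1 0 -0.18 -6 0 1.5 0; 1 0 -0.18 -8 0 1.5 0; 1 0 -0.18 -9.7 0 1.5 0; 1 0 -0.18 -9.7 0 1.5 0; 1 0 -0.18 -9.7 0 1.5 0",
)

```text
t: 27.75
position: [0.5372, -0.1691, 0.1085]
ee_rot: [-0.038, 0.716, 0.04, 0.696]
ft_force: [0.3, -0.1, -1.8]
gripper_width: 0.0128
```

```bash
python3 hold.py 20
```

```text
t 27.75 pos [ 0.5372 -0.1691  0.1085] w 0.0128 x [-0.0285  0.0006 -0.9996] y [-0.11    0.9939  0.0038] F [ 0.2646 -0.0755 -1.8359]
t 27.8 pos [ 0.5378 -0.1693  0.1091] w 0.0129 x [-0.0273  0.0002 -0.9996] y [-0.1098  0.9939  0.0032] F [-0.0288 -0.1302 -0.381 ]
```

View pics/h20.png

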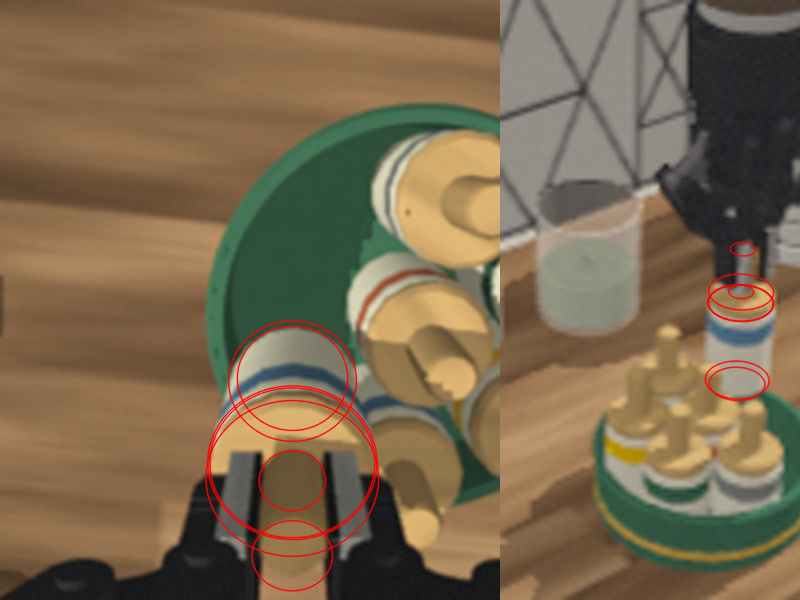

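play_rows(
  rows="1 -0.05 0.12 -1 0 0 0; 1 -0.05 0.12 -2 0 0 0; 1 -0.05 0.12 -3 0 0 0; 1 -0.05 0.12 -4 0 0 0; 1 -0.05 0.12 -4.5 0 0 0; 1 -0.05 0.12 -5 0 0 0; 1 -0.05 0.12 -5 0 0 0; 1 -0.05 0.12 -5 0 0 0",
)

```text
t: 28.65
position: [0.5364, -0.1682, 0.0581]
ee_rot: [-0.038, 0.716, 0.04, 0.696]
ft_force: [-0.6, -0.1, -1.5]
gripper_width: 0.0131
```

```bash
python3 hold.py 21
```

```text
t 28.65 pos [ 0.5364 -0.1682  0.0581] w 0.0131 x [-0.0288  0.0006 -0.9996] y [-0.1095  0.994   0.0038] F [-0.5537 -0.0787 -1.4526]
t 28.7 pos [ 0.5366 -0.1683  0.0584] w 0.0128 x [-0.0284  0.0004 -0.9996] y [-0.1095  0.994   0.0035] F [-0.5699 -0.303  -1.5897]
```

View pics/h21.png

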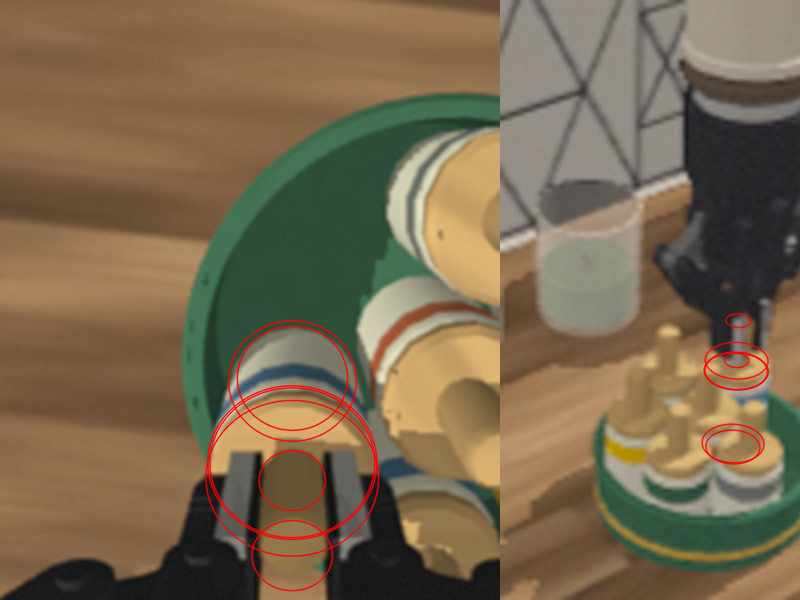

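Clear all round; I'll lower it to contact.

play_rows(
  rows="1 0 0 -0.2 0 0 0; 1 0 0 -0.4 0 0 0; 1 0 0 -0.55 0 0 0; 1 0 0 -0.65 0 0 0; 1 0 0 -0.7 0 0 0",
)

```text
t: 29.25
position: [0.5367, -0.1682, 0.0514]
ee_rot: [-0.038, 0.716, 0.039, 0.696]
ft_force: [-0.1, -0.3, 4.1]
gripper_width: 0.0126
```

play_rows(
  rows="1 0 0 -0.07 0 0 0; 1 0 0 -0.07 0 0 0; 0.6 0 0 -0.07 0 0 0; 0.45 0 0 -0.07 0 0 0; 0.4 0 0 -0.07 0 0 0; 0.4 0 0 0.5 0 0 0; 0.4 0 0 2 0 0 0; 0.4 0 0 5 0 0 0; 0.4 0 0 9 0 0 0; 0.4 0 0 13 0 0 0; 0.4 0 0 13 0 0 0",
)

```text
t: 30.35
position: [0.5406, -0.1683, 0.188]
ee_rot: [-0.04, 0.713, 0.038, 0.699]
ft_force: [0.9, -0.3, -0.7]
gripper_width: 0.0252
```

```bash
python3 look.py w22; python3 look.py s22 scene;python3 - <<'E'
import cv2,numpy as np
a=cv2.resize(cv2.imread("pics/w22.png")[60:300,220:420],None,fx=2.5,fy=2.5,interpolation=cv2.INTER_CUBIC)
b=cv2.resize(cv2.imread("pics/s22.png")[150:250,300:380],None,fx=3.7,fy=3.7,interpolation=cv2.INTER_CUBIC)
h=np.zeros((600,800,3),np.uint8);h[:600,:500]=a;h[:370,500:796]=b;cv2.imwrite("pics/j.png",h)
E
python3 - <<'E'
from h import *; from rig import env
o=env.get_obs();R=Ro.from_quat(o["ee_rot"]).as_matrix();print(o["t"],o["position"],o["qpos"])
Rt=Rrack(6.4);Rt[:,1:]*=-1;print(turn(Rt,R),(np.array([.520,.208,.1285])-o["position"])*100)
E
```

```text
t 30.35 pos [ 0.5406 -0.1683  0.188 ] w 0.0252 x [-0.0189 -0.0029 -0.9998] y [-0.1099  0.9939 -0.0008] F [ 0.9301 -0.2774 -0.6868]
t 30.4 pos [ 0.5388 -0.1685  0.1852] w 0.0256 x [-0.0225 -0.0023 -0.9997] y [-0.1095  0.994   0.0002] F [ 0.3377 -0.4201  0.3143]
30.45 [ 0.5372 -0.1686  0.1831] [ 0.9448  0.5043 -0.9169  1.7574  0.4422  1.1286  1.5626]
[  3.3904 -31.3061   0.1024] [-1.7197 37.6631 -5.4639]
```

View pics/j.png

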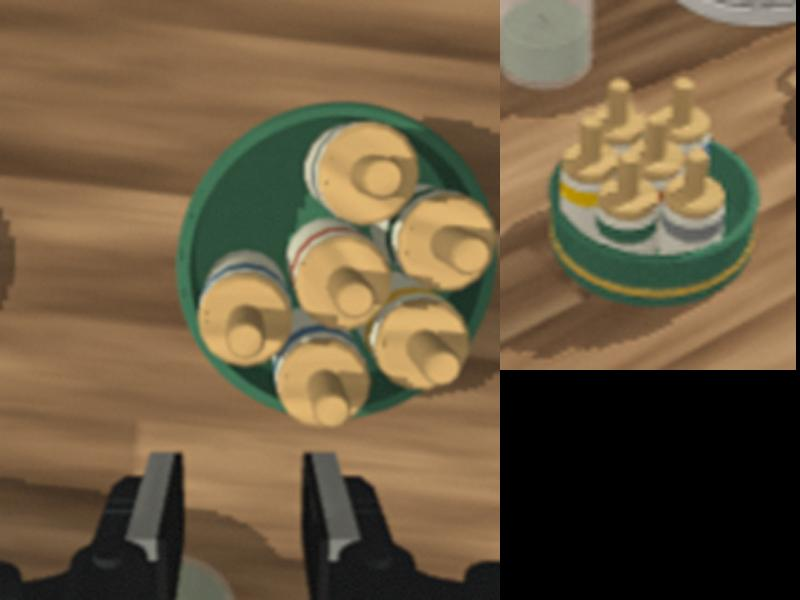

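```bash
python3 - <<'E'
from h import *; from rig import env
T=env.camera_model("top");S=env.camera_model("scene")
for p in [(173,125),(173,195),(160,208),(120,205),(168,120),(172,207)]: print(p,onz(T,p,.0),onz(T,p,.18),onz(T,p,.12))
E
python3 - <<'E'
import cv2,numpy as np
a=cv2.resize(cv2.imread("pics/top0.png")[100:230,95:285],None,fx=4.2,fy=4.2,interpolation=cv2.INTER_CUBIC)
cv2.imwrite("pics/toast.png",a)
E
```

```text
(173, 125) [0.8017 0.3403 0.    ] [0.7394 0.2781 0.18  ] [0.7602 0.2988 0.12  ]
(173, 195) [0.5964 0.3321 0.    ] [0.5633 0.2711 0.18  ] [0.5743 0.2914 0.12  ]
(160, 208) [0.5601 0.3673 0.    ] [0.5321 0.3013 0.18  ] [0.5414 0.3233 0.12  ]
(120, 205) [0.5705 0.4813 0.    ] [0.5411 0.3991 0.18  ] [0.5509 0.4265 0.12  ]
(168, 120) [0.8171 0.3555 0.    ] [0.7527 0.2911 0.18  ] [0.7742 0.3126 0.12  ]
(172, 207) [0.5623 0.3336 0.    ] [0.534  0.2723 0.18  ] [0.5435 0.2927 0.12  ]
```

View pics/toast.png

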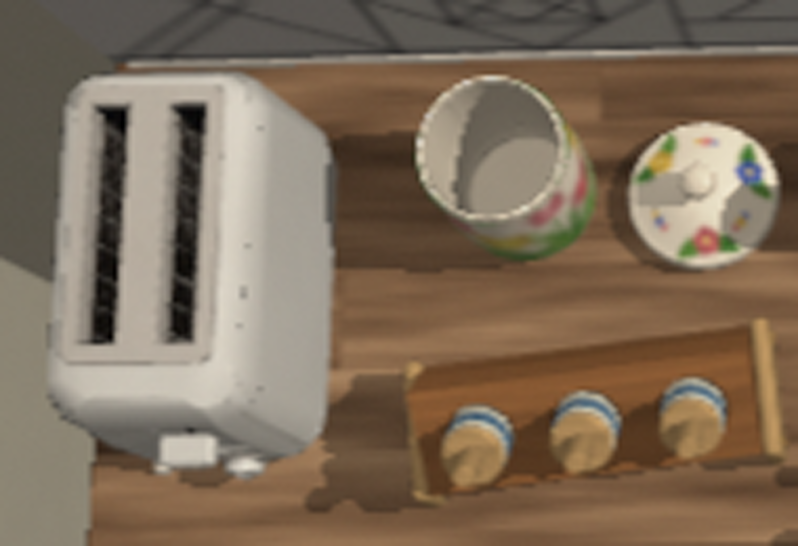

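play_rows(
  rows="0.2 0 2 2 0 0 0; 0.2 0 6 3 0 0 0; 0.2 0 10 3 0 0 0; 0.2 0 14 3 0 0 0; 0.2 0 18 3 0 0 0; 0.2 -0.5 22 3 0.8 -7 0; 0.2 -1 26 2 1.6 -15 0; 0.2 -1.7 30 1 2.4 -23 0.1; 0.2 -1.7 33.5 0 3.4 -31.3 0.1; 0.2 -1.7 37.7 -1 3.4 -31.3 0.1; 0.2 -1.7 37.7 -2 3.4 -31.3 0.1; 0.2 -1.7 37.7 -3.5 3.4 -31.3 0.1; 0.2 -1.7 37.7 -4.5 3.4 -31.3 0.1; 0.2 -1.7 37.7 -5.4 3.4 -31.3 0.1; 0.2 -1.7 37.7 -5.4 3.4 -31.3 0.1; 0.2 -1.7 37.7 -5.4 3.4 -31.3 0.1",
)

```text
t: 32.05
position: [0.5185, 0.2085, 0.1264]
ee_rot: [-0.028, 0.501, 0.049, 0.863]
ft_force: [-0.2, 0.1, 0.5]
gripper_width: 0.0342
```

```bash
python3 look.py w23; python3 - <<'E'
from jar import *
from rig import env
print(env.get_obs()["qpos"])
o,m=pickle.load(open("w23.pkl","rb"));R=Ro.from_quat(o["ee_rot"]).as_matrix()
g=np.array([.5555,.212,.0678]);print("in tool",R.T@(g-o["position"]))
d=(R.T@(g-o["position"]))[0]+.0447
show("w23",(220,150,400,285),4.4,[(d,.0015,0,0),(d,.0015,.0024,0)],"j1")
E
```

```text
t 32.05 pos [0.5185 0.2085 0.1264] w 0.0342 x [ 0.4927  0.0575 -0.8683] y [-0.1131  0.9936  0.0017] F [-0.23    0.0598  0.4724]
[ 0.1544  0.2774 -0.8155  2.294   1.233   0.4581  0.0009]
in tool [ 0.0693 -0.0008  0.0032]
```

View pics/j1.png

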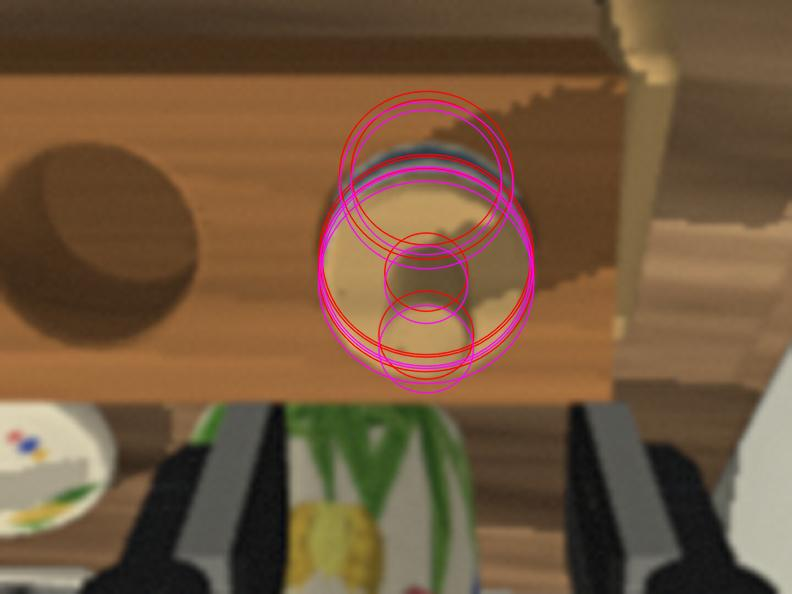

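play_rows(
  rows="0.1 0.35 0.04 -0.5 0 0 0; 0.1 0.6 0.07 -1 0 0 0; 0.1 0.9 0.1 -1.5 0 0 0; 0.1 1.2 0.14 -2 0 0 0; 0.1 1.5 0.17 -2.5 0 0 0; 0.1 1.8 0.2 -3 0 0 0; 0.1 2.1 0.24 -3.5 0 0 0; 0.1 2.4 0.28 -4 0 0 0; 0.1 2.65 0.31 -4.5 0 0 0; 0.1 2.95 0.34 -5 0 0 0; 0.1 3.2 0.37 -5.4 0 0 0; 0.1 3.45 0.4 -5.87 0 0 0; 0.1 3.45 0.4 -5.87 0 0 0; 0.1 3.45 0.4 -5.87 0 0 0",
)

```text
t: 33.5
position: [0.5536, 0.2128, 0.0682]
ee_rot: [-0.027, 0.501, 0.049, 0.864]
ft_force: [-0.4, 0.1, 0.0]
gripper_width: 0.0382
```

```bash
python3 look.py w24; python3 ax.py w24 240 170 400 300 5
```

```text
t 33.5 pos [0.5536 0.2128 0.0682] w 0.0382 x [ 0.4938  0.0579 -0.8677] y [-0.1129  0.9936  0.002 ] F [-0.4016  0.1412  0.0365]
0 [372.5 325. ]
0.01 [373.1 294.9]
0.02 [373.6 267.6]
0.03 [374.1 242.6]
0.05 [375.  198.9]
```

View pics/w24z.png

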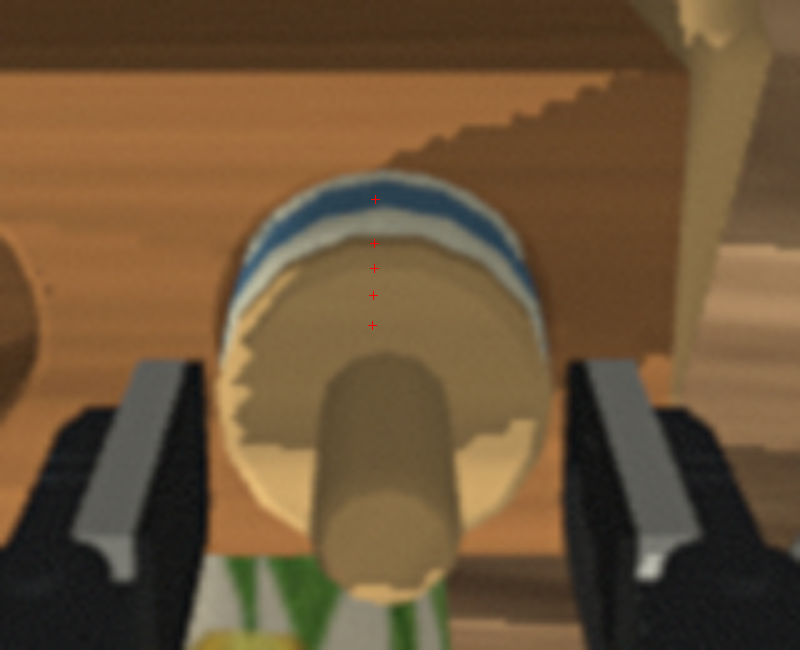

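The jar is centred between the fingers, so I'll close, then extract.

play_rows(
  rows="0.3 0 0 0 0 0 0; 0.45 0 0 0 0 0 0; 0.6 0 0 0 0 0 0; 0.75 0 0 0 0 0 0; 1 0 0 0 0 0 0; 1 0 0 0 0 0 0; 1 0 0 0 0 0 0",
)

```text
t: 34.25
position: [0.5539, 0.2128, 0.0688]
ee_rot: [-0.028, 0.5, 0.049, 0.864]
ft_force: [-2.4, -1.5, 6.3]
gripper_width: 0.0127
```

play_rows(
  rows="1 -0.1 -0.01 0.17 0 0 0; 1 -0.3 -0.03 0.5 0 0 0; 1 -0.6 -0.07 1.05 0 0 0; 1 -1 -0.11 1.74 0 0 0; 1 -1.4 -0.16 2.43 0 0 0; 1 -1.8 -0.2 3.13 0 0 0; 1 -2.2 -0.25 3.83 0 0 0; 1 -2.6 -0.3 4.52 0 0 0; 1 -3 -0.34 5.22 0 0 0; 1 -3.5 -0.4 6.1 0 0 0; 1 -3.5 -0.4 7.5 0 0 0; 1 -3.5 -0.4 9 0 0 0; 1 -3.5 -0.4 9 0 0 0",
)

```text
t: 35.55
position: [0.5194, 0.2093, 0.1603]
ee_rot: [-0.027, 0.499, 0.049, 0.865]
ft_force: [0.0, 0.1, -1.1]
gripper_width: 0.0129
```

```bash
python3 - <<'E'
from h import *; from rig import env
o=env.get_obs();R=Ro.from_quat(o["ee_rot"]).as_matrix();print(o["position"],o["qpos"],o["gripper_width"])
Rt=Rdown(6.2);Rt[:,1:]*=-1;print(turn(Rt,R),(np.array([.494,-.1657,.2068])-o["position"])*100)
E
```

```text
[0.5194 0.2093 0.1603] [ 0.2302  0.2033 -0.8812  2.269   1.0239  0.4636  0.2047] 0.012938361111303148
[-3.4441 29.8174 -0.2329] [ -2.5386 -37.4951   4.6472]
```

play_rows(
  rows="1 0 0 1 -0.8 7 0; 1 0 -2 3 -1.6 14 0; 1 0 -5 4.7 -2.4 21 -0.1; 1 -0.5 -8 4.7 -3.44 29.8 -0.2; 1 -0.7 -11 4.7 -3.44 29.8 -0.2; 1 -1 -15 4.7 -3.44 29.8 -0.2; 1 -1.5 -19 4.7 -3.44 29.8 -0.2; 1 -2 -23 4.7 -3.44 29.8 -0.2; 1 -2.5 -27 4.7 -3.44 29.8 -0.2; 1 -2.5 -31 4.7 -3.44 29.8 -0.2; 1 -2.5 -35 4.7 -3.44 29.8 -0.2; 1 -2.5 -37.5 4.7 -3.44 29.8 -0.2; 1 -2.5 -37.5 4.7 -3.44 29.8 -0.2; 1 -2.5 -37.5 4.7 -3.44 29.8 -0.2; 1 -2.5 -37.5 4.7 -3.44 29.8 -0.2; 1 -2.5 -37.5 4.7 -3.44 29.8 -0.2",
)

```text
t: 37.15
position: [0.4937, -0.1648, 0.2052]
ee_rot: [-0.039, 0.707, 0.039, 0.705]
ft_force: [-0.5, -0.4, -1.4]
gripper_width: 0.0131
```

```bash
python3 hold.py 25
```

```text
t 37.15 pos [ 0.4937 -0.1648  0.2052] w 0.0131 x [-0.0031 -0.0005 -1.    ] y [-0.111   0.9938 -0.0002] F [-0.4543 -0.3892 -1.4325]
t 37.2 pos [ 0.4938 -0.165   0.2054] w 0.0126 x [-0.0029 -0.0007 -1.    ] y [-0.1109  0.9938 -0.0004] F [-0.4147  0.1078 -1.3994]
```

View pics/h25.png

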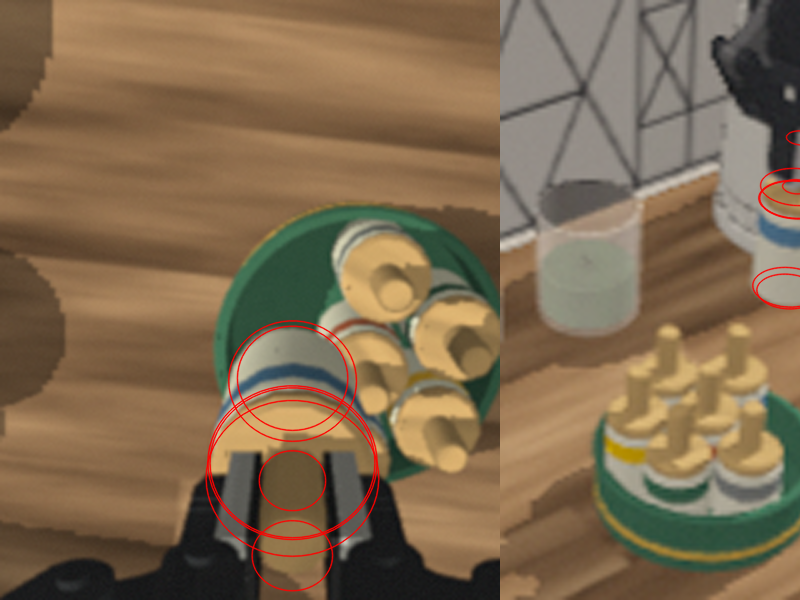

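View pics/w25.png

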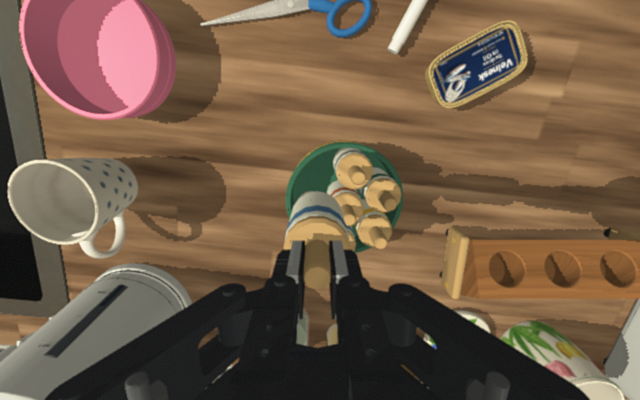

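```bash
python3 - <<'E'
from tin import *; import pickle
o,m=pickle.load(open("w22.pkl","rb"));L={}
for n,p in dict(j2=(246,337),j3=(331,406),red=(354,298),grey=(381,179),green=(467,252),yel=(440,364)).items():
    L[n]=onz(m,(220+(p[0]+.5)/2.5-.5,60+(p[1]+.5)/2.5-.5),.105)[:2];print(n,L[n])
print(tinfit(cv2.imread("pics/w22.png"),m,(280,90,430,235),save="pics/f5.png"))
q=np.array([.4938,-.1642]);print({n:round(float(np.linalg.norm(q-L[n])),4) for n in L})
E
```

```text
j2 [ 0.536 -0.166]
j3 [ 0.5592 -0.1311]
red [ 0.5172 -0.1288]
grey [ 0.4747 -0.126 ]
green [ 0.4963 -0.0916]
yel [ 0.5383 -0.0933]
(array([ 0.5188, -0.1282]), np.float64(0.37511778580249444))
{'j2': 0.0422, 'j3': 0.0733, 'red': 0.0424, 'grey': 0.0427, 'green': 0.0727, 'yel': 0.0837}
```

play_rows(
  rows="1 -0.05 -0.1 0 0 1.5 0; 1 -0.05 -0.1 -3 0 1.5 0; 1 -0.05 -0.1 -6 0 1.5 0; 1 -0.05 -0.1 -8 0 1.5 0; 1 -0.05 -0.1 -9.7 0 1.5 0; 1 -0.05 -0.1 -9.7 0 1.5 0; 1 -0.05 -0.1 -9.7 0 1.5 0",
)

```text
t: 37.95
position: [0.4937, -0.1669, 0.1088]
ee_rot: [-0.038, 0.716, 0.039, 0.696]
ft_force: [0.4, -0.4, -1.2]
gripper_width: 0.013
```

```bash
python3 hold.py 26
```

```text
t 37.95 pos [ 0.4937 -0.1669  0.1088] w 0.013 x [-0.0286 -0.0003 -0.9996] y [-0.1093  0.994   0.0029] F [ 0.3525 -0.3754 -1.2373]
t 38.0 pos [ 0.4942 -0.1672  0.1093] w 0.0124 x [-0.0274 -0.0008 -0.9996] y [-0.109   0.994   0.0022] F [ 0.6484  0.1766 -0.7431]
```

View pics/h26.png

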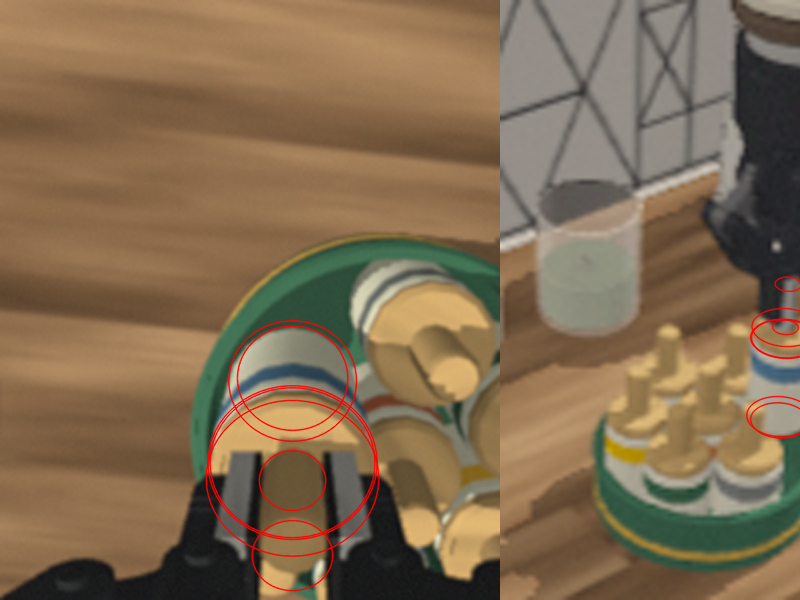

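play_rows(
  rows="1 -0.08 0.11 -1 0 0 0; 1 -0.08 0.11 -2 0 0 0; 1 -0.08 0.11 -3 0 0 0; 1 -0.08 0.11 -4 0 0 0; 1 -0.08 0.11 -4.5 0 0 0; 1 -0.08 0.11 -5 0 0 0; 1 -0.08 0.11 -5 0 0 0; 1 -0.08 0.11 -5 0 0 0",
)

```text
t: 38.85
position: [0.4926, -0.1661, 0.0585]
ee_rot: [-0.038, 0.716, 0.039, 0.696]
ft_force: [0.9, -0.8, -1.5]
gripper_width: 0.0128
```

```bash
python3 hold.py 27
```

```text
t 38.85 pos [ 0.4926 -0.1661  0.0585] w 0.0128 x [-0.0288 -0.0004 -0.9996] y [-0.1088  0.9941  0.0028] F [ 0.921  -0.8342 -1.4829]
t 38.9 pos [ 0.4928 -0.1662  0.0586] w 0.0128 x [-0.0284 -0.0006 -0.9996] y [-0.1088  0.9941  0.0025] F [ 0.5129  0.2241 -1.4298]
```

View pics/h27.png

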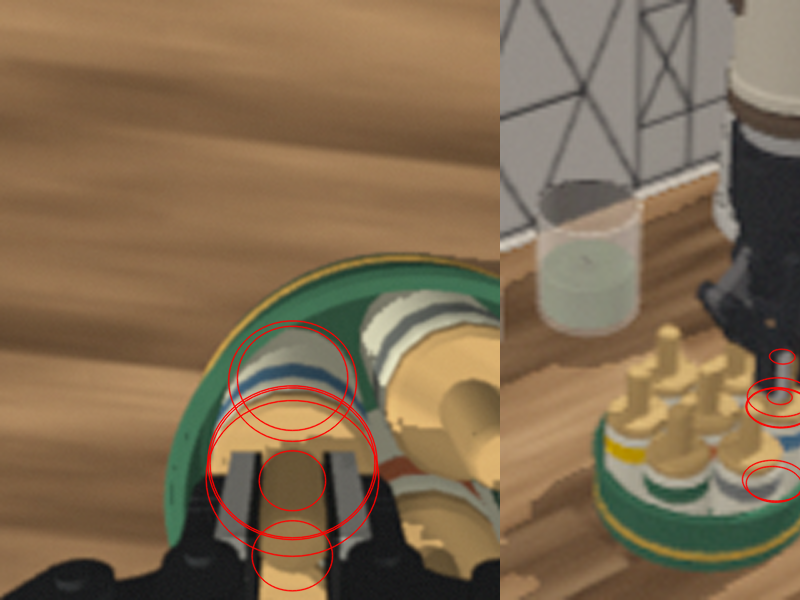

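No side forces, and it is inside the rim. I'll lower to contact.

play_rows(
  rows="1 0.05 0 -0.2 0 0 0; 1 0.05 0 -0.4 0 0 0; 1 0.05 0 -0.55 0 0 0; 1 0.05 0 -0.65 0 0 0; 1 0.05 0 -0.72 0 0 0",
)

```text
t: 39.45
position: [0.4937, -0.1662, 0.0518]
ee_rot: [-0.038, 0.716, 0.039, 0.696]
ft_force: [-1.6, 0.5, 9.1]
gripper_width: 0.0125
```

play_rows(
  rows="1 0 0 0 0 0 0; 0.6 0 0 0 0 0 0; 0.45 0 0 0 0 0 0; 0.4 0 0 0 0 0 0; 0.4 0 0 0.5 0 0 0; 0.4 0 0 2 0 0 0; 0.4 0 0 5 0 0 0; 0.4 0 0 9 0 0 0; 0.4 0 0 13 0 0 0; 0.4 -2 0 16 0 0 0; 0.4 -5 0 19 0 0 0; 0.4 -5 0 19 0 0 0",
)

```text
t: 40.65
position: [0.4425, -0.1672, 0.2454]
ee_rot: [-0.04, 0.715, 0.036, 0.697]
ft_force: [0.6, -0.4, -0.3]
gripper_width: 0.0258
```

```bash
python3 look.py w28; python3 look.py s28 scene;python3 look.py t28 top;python3 - <<'E'
import cv2,numpy as np
a=cv2.imread("pics/w28.png")
b=cv2.resize(cv2.imread("pics/s28.png")[150:250,290:390],None,fx=4,fy=4,interpolation=cv2.INTER_CUBIC)
h=np.zeros((600,800,3),np.uint8);h[:600,:400]=cv2.resize(a[40:280,240:400],None,fx=2.5,fy=2.5,interpolation=cv2.INTER_CUBIC);h[:400,400:]=b;cv2.imwrite("pics/j.png",h)
E
```

```text
t 40.65 pos [ 0.4425 -0.1672  0.2454] w 0.0258 x [-0.0259 -0.0066 -0.9996] y [-0.1072  0.9942 -0.0038] F [ 0.6356 -0.4348 -0.2695]
t 40.7 pos [ 0.443  -0.1674  0.2438] w 0.0256 x [-0.0261 -0.0056 -0.9996] y [-0.1068  0.9943 -0.0028] F [ 0.0276 -0.2438 -0.3658]
t 40.75 pos [ 0.4431 -0.1671  0.2426] w 0.0255 x [-0.0271 -0.0037 -0.9996] y [-0.1072  0.9942 -0.0008] F [ 0.5212 -0.3642 -0.3085]
```

View pics/j.png

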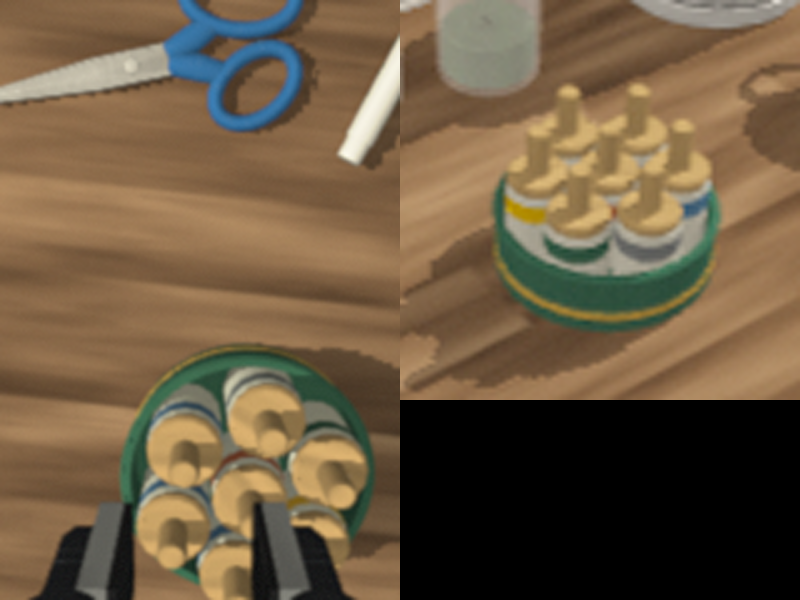

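View pics/t28.png

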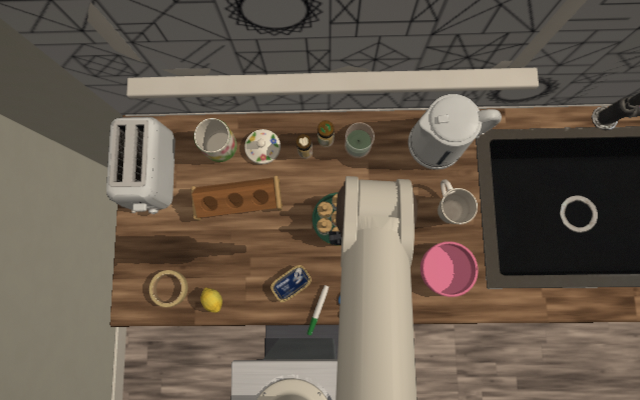

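```bash
python3 -c "
from rig import env;print(env.close_job())"
```

```text
the job is handed in; nothing more can be done
None
```

All three blue-banded jars are out of the rack and standing in the green tin with the other four. I handed the job in at about 41 s of the 72 s allowed, and it reports no verdict.

- **Final check:** the last scene and wrist pictures show all seven jars upright, one in the middle and six round it. The top view shows the rack empty and the bystanders where they were. In that view the arm hid most of the tin. The gripper was open and clear of everything.
- **Setting down:** each jar was lowered until the wrist force showed contact, at 4 to 9 N, and then released. The force readings during lowering showed no sideways push. I did not re-measure the jar positions after the third jar went in. Before that, its slot measured 42 to 43 mm centre to centre from its neighbours, against the 40 mm jar width.

Some things went wrong or disagreed along the way:
- **Arm limit:** my first approach to the rack stopped short because two joints hit their limits. A half turn of the tool cured it.
- **Empty grip:** the finger ends turned out to sit about 3 cm behind the reported tool point. The first grip therefore closed on nothing.
- **Lid contact:** the second grip touched jar_3's lid and pushed it sideways with about 27 N. I opened the gripper, the jar settled back in its bore, and I gripped again 8 mm further back.

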